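# Set the hub stand out one notch and lay the rear hub in it

### The arm

A 6-joint arm with a two-finger parallel gripper is mounted at the origin on the work surface. World frame = base frame: x ahead of the robot, y to its left, z up, the work surface at z = 0. Lengths are in mm, angles in rad, forces in N, time in s.
With the tool pointing down it reaches from about 350 to 875 mm from the base axis. Payload 4.2 kg.
Tool frame: the origin (TCP) lies midway between the tips of the shut fingers; the grasp point (between the pads) lies 19 mm behind it; z points along the fingers, y is the direction in which the jaws open and shut (so a half turn about z gives the same grasp; the last joint's range is limited). The gripper opens to 85 mm and grips with 20 to 120 N. Pads are 22 mm wide; open, the fingers measure 114 mm over their backs; the gripper's body (76 mm by 85 mm) begins 54 mm behind the grasp point. The pads swing forward as they close: fully open they stand 13 mm farther back than shut.
Start: joints at [1.394, 0.385, 0.008, 0, -1.194, -0.259], TCP at [263.801, 566.576, 231.312] pointing down, gripper open.
Joint ranges: [-3.14, 3.14], [-1.21, 2.06], [-1.07, 1.41], [-3.16, 2.05], [-2.99, -0.16], [-3.1, 3.1]. Speed limits (rad/s): [2.79, 2.79, 3.14, 3.14, 3.14, 3.14].

### API

Orientations are given as a unit quaternion [x, y, z, w].
In Python, from bench import arm gives the robot as it stands.
- The arm moves only by the tool servo_tool, never from a script. Its argument "rows" is a list of rows, each an object of numbers: "fingers": the finger opening in cm, from 0 to 8.54; "x", "y", "z": the shift along the tool's x, y, z in cm; "turn": the turn about the tool's z in degrees. A call has 1 to 10 rows; each row shifts and turns the commanded pose from where the row before left it, along the tool's axes as they then stand; what a row does not reach is not made up. A row lasts 1/12 s, in which the tool goes at most 41.7 mm and 7.16 degrees, less where a joint would pass 70% of its speed; a pose out of reach is approached as far as the arm can. A call is refused whole if a number of a shift passes 4.17 or a number of a turn 7.16, either way. A call with a gripper value outside its range is refused whole. The fingers move at their own pace and stop on an object; the grip force is fixed at half the most. Time passes only in rows, so rows that do not move let the fingers close. It gives the time, the measured TCP pose, the force and the opening at its end, in the units of the state.
- arm.read_state(): the state, without advancing time (a new reading comes with each control period).
- arm.get_image(name): name is "scene" or "top" or "wrist"; returns (picture, depth): 384x512x3 uint8, red, green, blue; 384x512 float32, mm along the optical axis (not along the pixel's ray), 0 where there is no reading.
- arm.camera_model(name): a dict with "fx", "fy", "cx", "cy" (pixels), "k1" (the pictures are not rectified: a ray, as slopes to the right and down, at radius r is drawn at 1 + k1 r^2 times it, then the intrinsics apply), "pose" (4x4, takes a point from camera to world coordinates). Camera axes: x right, y down, z forward; pixel columns grow to the right and rows downward; lengths in mm; the calibration is good to about 2 mm. A picture is of the moment at which its call begins: read the wrist's pose just before it. camera_model takes no time and is no camera call; for the wrist camera it gives the pose at the moment of the call.
- arm.job_done(): hands the job in, once; it reports no verdict.
The state is a dict: "clock": time; "joints": joint angles; "joint_vel": joint speeds; "joint_efforts": joint torques, N m; "position": TCP position; "ee_rot": TCP orientation; "contact_force": force on the tool from outside, world axes, zero at the start; "wrist_torque": the same for the moment, N m; "gripper_width": finger opening in mm.
Only numpy, scipy, OpenCV 4.12 (cv2) and the standard library are available. Lean on these libraries where they do the work, as an engineer would, in place of code of your own. Each camera call takes 0.05 s, during which the arm holds its last target.

### The job

The hub stand is still set for a front hub. Pull up its spring index knob, slide the post out one notch (away from the fixed post) and let the pin drop home, then lay the rear hub, the longer one with the cassette body, gently in the two V heads with one end of its axle in each, and let go. Leave the front hub and everything else on the shelf where it is.

Things in the scene. Friction and masses are not known exactly. Their poses are not given: they have to be found in the camera images.
- stand: Hub stand, fixed: grey base 110 x 310 mm, two guide rods along it, a fixed post at one end, then a sliding carriage with an equal post. Origin: centre of the base's underside. y runs along the rods from the fixed post to the outer end; +y is 'out'. z up. In the middle a notched index bar, 40 mm wide, four 10 mm cross slots every 20 mm. V heads reach 122 mm above the shelf, rods and base stay below 50 mm
- carriage (a joint): Sliding carriage along the stand's +y, in m: 0 at the start (pin in the second slot), 0.020 one notch out, 0.040 two out, -0.020 one in; end stops at -0.022 and 0.042. Moves with about 2 N once the pin is out, stays where it is left; about 1 mm of play either way when the pin is in a slot
- index_knob (a joint): Lift of the index pin and its knob, in m: 0 with the pin home in a slot, 0.012 fully up. The 8 mm round-nosed pin is clear of the slots above 0.007. A spring pulls it down: about 4.5 N at 0, 9 N at 0.012. Released over a land it rests there (0.007) until the carriage brings it over a slot, where it drops
- knob_grip (a point): Centre of the head of the black index knob: upright, round, 28 mm across, 24 mm high (12 mm above and below this point), on a 19 mm neck 9 mm long over a 17 mm collar. It stands on a 22 mm wide tongue of the carriage (tongue top 34 mm below this point when the pin is home), 56 mm out from the sliding post. It moves with the carriage and the knob
- seat_fixed (a point): Fixed post: the point on the axle's centre line when an axle lies in its V head, half-way through the 12 mm thick head; 105 mm above the shelf. The V is 90 degrees, open upwards, across the stand's y; its arms end 17 mm above this point and 24 mm to either side
- seat_sliding (a point): The same point of the equal V head on the sliding carriage, at the same height, 130 mm from seat_fixed at the start and 150 mm when one notch out; between the heads' inner faces there are then 118 and 138 mm
- rear_hub_barrel (a point): Rear hub, loose, about 0.45 kg, lying on its side: middle of its round barrel (34 mm across, 52 mm free between two eight-sided flanges), 29 mm above the shelf on the axle's line: the place to grip it. y runs along the axle towards the cassette body, z is up at the start. Flanges 58 mm across the flats, 4 mm thick. Axle 10 mm thick, 165 mm long
- rear_hub_mid (a point): Rear hub: middle of its axle, half-way between its locknuts, 8 mm along its +y (cassette body side) from rear_hub_barrel. The locknuts' outer faces lie 65 mm either side of this point and must go between the two V heads; the bare axle sticks out 17.5 mm beyond each. Either end may lie in either post
- front_hub_mid (a point): Front hub, loose, smaller: middle of its axle (130 mm long; flanges 44 mm across, barrel 24 mm), 22 mm above the shelf, lying on its side; y along its axle. Not to be used
- cassette_tool: Stainless cassette tool standing upright, 29 mm across, 42 mm tall; origin at the centre of its underside
- rear_light: White plastic rear light lying on its back, 40 x 72 x 24 mm; origin at the centre of its underside
- grip_cover: Green silicone handlebar grip cover lying down, 36 mm thick, 124 mm long along its y; origin under its middle
- mini_vise: Compact black mini vise, 125 x 72 x 75 mm; origin at the centre of its round foot
- crate: Wooden crate of spare reflectors, 150 x 220 x 76 mm; origin at the centre of its underside
- grease_jar: Round white plastic jar with a grey lid, 68 mm across, 62 mm tall; origin at the centre of its underside
Mind the look-alikes: they are no part of the job. Leave any green or red look-alike of the part that bears rear_hub_barrel alone.

How it is judged (in metres and radians):
On the way, in this order (a step that is already met when the one before it is completed fails the run):
1. the index knob is pulled up until its pin is clear, with the carriage still at its old notch (value of joint index_knob above 0.006 m and value of joint carriage between -0.006 and 0.006 m), for 0.05 s.
2. the carriage stands one notch out with the pin home in its slot (value of joint carriage between 0.0175 and 0.0225 m and value of joint index_knob below 0.002 m), for 0.2 s.
At the end, for the whole second after the job is handed in: Carriage one notch out (20 mm +-2.5), pin home (within 2 mm); rear hub at rest, axle in both V heads: its middle within 3 mm across, 2.2 mm in height and 8 mm along of the mid-point of the seats, parallel to the rods within 0.03 rad, either way round; all else within 30 mm of its start (all of step 2 and x of rear_hub_mid in the frame of stand between -0.003 and 0.003 m and y of rear_hub_mid in the frame of stand between -0.059 and -0.043 m and z of rear_hub_mid in the frame of stand between 0.1028 and 0.1072 m and angle between the y axis of rear_hub and the y axis of stand, either way round below 0.03 rad and linear speed of rear_hub below 0.02 m/s and angular speed of rear_hub below 0.2 rad/s); the robot touches nothing.
It fails at once if the rear hub drops into the V heads (meets them at over 0.45 m/s, a fall of some 10 mm) (x of rear_hub_mid in the frame of stand between -0.025 and 0.025 m and y of rear_hub_mid in the frame of stand between -0.081 and -0.021 m and z of rear_hub_mid in the frame of stand between 0.09 and 0.12 m and linear speed of rear_hub above 0.45 m/s).
It fails at once if the front hub is moved more than 30 mm (distance of front_hub_mid from where it was at the start of the episode above 0.03 m).
It fails at once if another thing on the shelf is moved more than 30 mm (distance of any of crate, rear_light, cassette_tool, grip_cover, mini_vise, grease_jar from where it was at the start of the episode above 0.03 m).
It also fails if it takes over 48 s, if anything falls off the work surface, if the arm or the gripper's body presses on something with over 40 N, if the wrist force passes 120 N, or if a joint passes its speed limit or range.

## Working session

There is one attempt and no reset: what is moved stays moved. The work goes in short steps, Python scripts to look and compute and a tool call to move; the robot and the scene stay as the last step left them, time stands still between calls to the robot, and variables do not carry over. Pictures are saved under pics/ and viewed, and the job is handed in when it is done.

Besides the shell and the picture viewer there is one more tool, called as name([rows], argument=value, ...), one row to a line, values as JSON. servo_tool: Moves the arm, as the interface text tells. Its arguments: {"type":"object","properties":{"rows":{"type":"array","items":{"type":"object","properties":{"fingers":{"type":"number"},"x":{"type":"number"},"y":{"type":"number"},"z":{"type":"number"},"turn":{"type":"number"}}}}},"required":["rows"]}

```bash
mkdir -p pics; ls; cat > h.py <<'E'
import numpy as np,cv2
from bench import arm
def save(n,fn):
    p,d=arm.get_image(n); cv2.imwrite('pics/'+fn+'.png',p[:,:,::-1]); np.save('pics/'+fn+'_d.npy',d)
    m=arm.camera_model(n); np.save('pics/'+fn+'_m.npy',m,allow_pickle=True); return p,d,m
def load(fn):
    return cv2.imread('pics/'+fn+'.png'),np.load('pics/'+fn+'_d.npy'),np.load('pics/'+fn+'_m.npy',allow_pickle=True).item()
def ray(m,u,v):
    K=np.array([[m['fx'],0,m['cx']],[0,m['fy'],m['cy']],[0,0,1.]])
    q=cv2.undistortPoints(np.array([[[u,v]]],float),K,np.array([m['k1'],0,0,0.]))[0,0]
    T=np.array(m['pose']); return T[:3,3],T[:3,:3]@np.array([q[0],q[1],1])
def onz(m,u,v,z):
    o,r=ray(m,u,v); return o+r*(z-o[2])/r[2]
def withd(m,d,u,v):
    o,r=ray(m,u,v); return o+r*d[int(round(v)),int(round(u))]
def proj(m,P):
    T=np.array(m['pose']); c=T[:3,:3].T@(np.array(P)-T[:3,3]); q=c[:2]/c[2]; q=q*(1+m['k1']*(q@q)); return q[0]*m['fx']+m['cx'],q[1]*m['fy']+m['cy']
def tri(l):
    A=np.zeros((3,3));b=np.zeros(3)
    for m,u,v in l:
        o,r=ray(m,u,v); r=r/np.linalg.norm(r); Q=np.eye(3)-np.outer(r,r);A+=Q;b+=Q@o
    return np.linalg.solve(A,b)
def crop(fn,x0,y0,w,h,s,out):
    i=cv2.imread('pics/'+fn+'.png')[y0:y0+h,x0:x0+w]; cv2.imwrite('pics/'+out+'.png',cv2.resize(i,None,fx=s,fy=s,interpolation=cv2.INTER_CUBIC))
E
python3 - <<'E'
from h import *
for n in('scene','top','wrist'):
    p,d,m=save(n,n+'0'); print(n,m)
print(arm.read_state())
E
```

```text
pics
scene {'fx': 399.3259511576153, 'fy': 399.3259511576153, 'cx': 253.96786094296556, 'cy': 194.23577556353274, 'k1': -0.07262245121975609, 'pose': array([[-7.89849637e-02,  8.27796153e-01, -5.55441180e-01,
         1.17573211e+03],
       [ 9.96860459e-01,  6.24954366e-02, -4.86163181e-02,
         1.60196375e+02],
       [-5.53186199e-03, -5.57537308e-01, -8.30133452e-01,
         1.09408125e+03],
       [ 0.00000000e+00,  0.00000000e+00,  0.00000000e+00,
         1.00000000e+00]])}
top {'fx': 418.1617368868323, 'fy': 418.1617368868323, 'cx': 251.03809874659646, 'cy': 192.8490363505086, 'k1': -0.04043446158870381, 'pose': array([[ 1.74704134e-02, -9.94789471e-01,  1.00442488e-01,
         3.19827656e+02],
       [-9.99833812e-01, -1.68584514e-02,  6.93829964e-03,
         1.08304405e+02],
       [-5.20884262e-03, -1.00547011e-01, -9.94918673e-01,
         1.73419059e+03],
       [ 0.00000000e+00,  0.00000000e+00,  0.00000000e+00,
         1.00000000e+00]])}
wrist {'fx': 269.05779957667073, 'fy': 269.05779957667073, 'cx': 252.95336860133204, 'cy': 193.6145672963578, 'k1': -0.04602
[... 389 characters left out ...]
: array([ 1.39360033e+00,  3.85356646e-01,  6.95980450e-03, -3.39319652e-04,
       -1.19399436e+00, -2.58618840e-01]), 'joint_vel': array([-1.97167084e-03, -1.56729790e-03,  3.62486394e-03,  1.85974806e-03,
        7.75892548e-05,  3.42069546e-04]), 'joint_efforts': array([-2.05559572e-04, -3.92677581e+01,  1.88582772e+01,  4.18861225e+00,
       -3.37221012e-03,  6.76927741e-07]), 'position': array([263.63839755, 566.20038355, 230.49666501]), 'ee_rot': array([ 9.76338128e-01, -2.16248002e-01, -1.25121107e-04,  8.03197102e-04]), 'contact_force': array([ 0.36374701, -0.36865694, -0.22914996]), 'wrist_torque': array([ 0.0066327 ,  0.01931727, -0.05848808]), 'gripper_width': 85.50058838354728}
```

View pics/scene0.png

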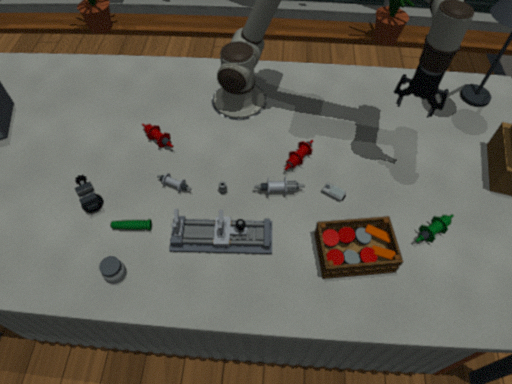

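View pics/top0.png

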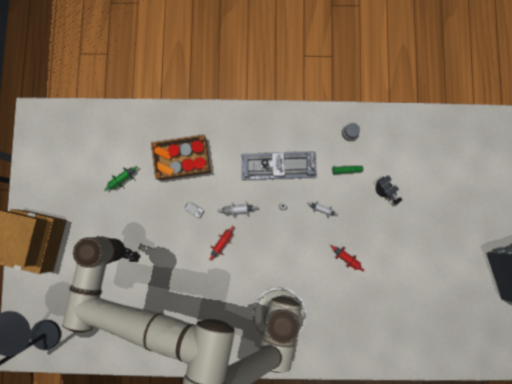

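View pics/wrist0.png

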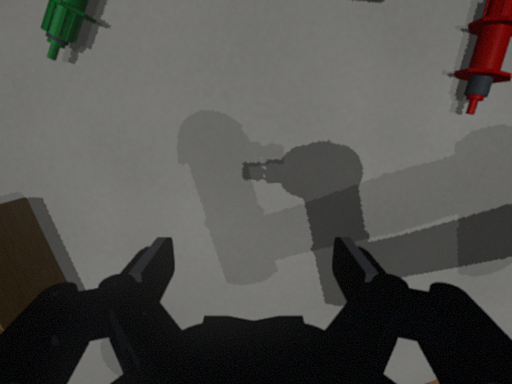

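The scene picture shows these possible rear hubs: grey (279,187), grey front hub (174,183), red (299,155), red (157,136) and green (433,229). The longer grey one, (279,187) in scene and (238,209) in top, fits the description. The stand is at (220,235) with its black knob at (240,226). I'll check the choice in close crops.

```bash
python3 - <<'E'
from h import *
crop('scene0',140,140,180,130,4.4,'c1'); crop('top0',210,130,140,100,5.6,'c2')
E
```

```text
(no output)
```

View pics/c1.png

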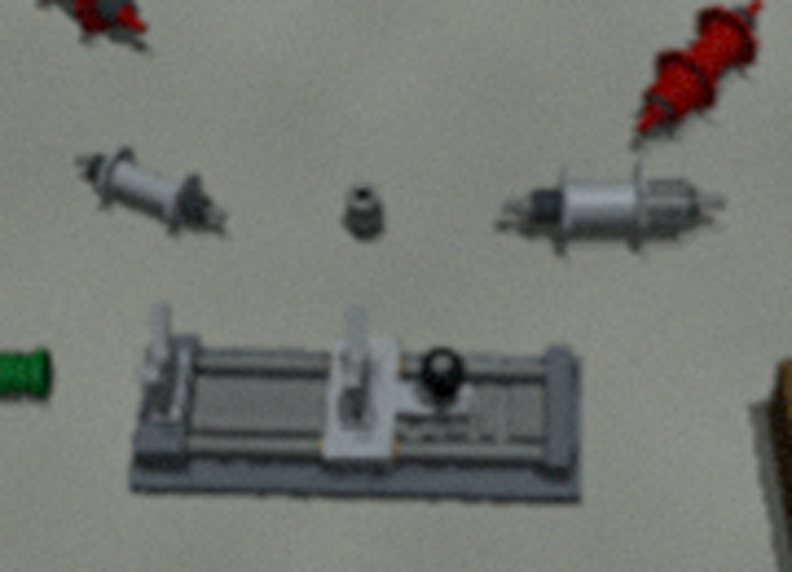

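View pics/c2.png

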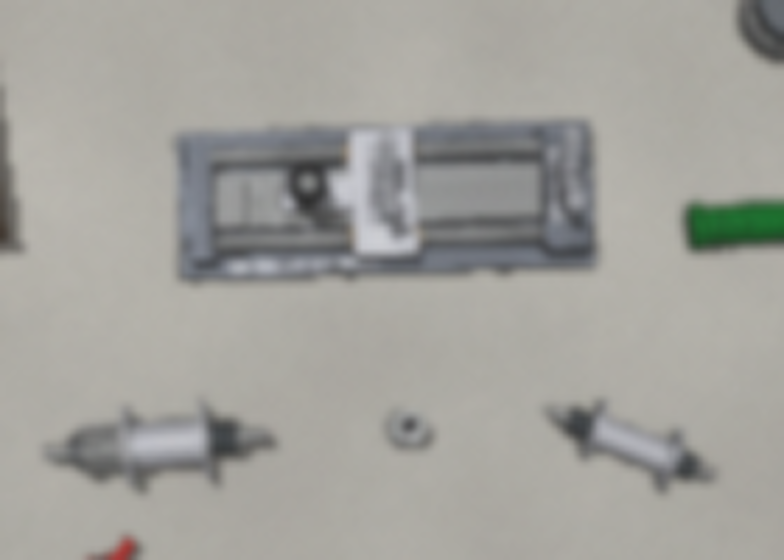

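Confirmed: the longer grey hub in the scene crop at (600,208) has its cassette body on the right, which is world +y. The stand's fixed post is at the left (world −y), and the knob is out towards +y.

```bash
python3 - <<'E'
from h import *
_,ds,ms=load('scene0');_,dt,mt=load('top0')
S=lambda x,y:(ms,x/4.4+140,y/4.4+140)
T=lambda x,y:(mt,x/5.6+210,y/5.6+130)
print('knob',tri([S(441,372),T(308,185)]))
print('hub axle A(-y)',tri([S(505,205),T(272,440)]),'B(+y)',tri([S(720,203),T(48,454)]))
print('barrel',tri([S(600,208),T(168,443)]))
for n,c in dict(a=(132,490),b=(580,500)).items(): print(n,onz(*S(*c),0))
for n,c in dict(a=(180,278),b=(594,266),c=(592,122),d=(180,135)).items(): print(n,onz(*T(*c),10))
s=arm.read_state();print(s['position'],s['clock'])
from scipy.spatial.transform import Rotation as R
r=R.from_quat(s['ee_rot']).as_matrix();print(r)
E
```

```text
knob [607.31566152  67.75707783  81.71934021]
hub axle A(-y) [428.15520489  92.93207311  21.69858113] B(+y) [415.30095412 254.57088677  23.3048617 ]
barrel [424.92411427 166.34296343  20.98238058]
a [ 670.55902681 -140.96648294    0.        ]
b [653.97110252 166.58705539   0.        ]
a [548.45392104 158.27702449  10.        ]
b [ 562.65683756 -149.09737379   10.        ]
c [ 671.31478171 -147.49282631   10.        ]
d [656.21881432 160.4020875   10.        ]
[263.63839755 566.20038355 230.49666501] 0.15
[[ 9.06473572e-01 -4.22262139e-01 -5.91700552e-04]
 [-4.22262541e-01 -9.06472313e-01 -1.51426953e-03]
 [ 1.03058523e-04  1.62249829e-03 -9.99998678e-01]]
```

servo_tool([
  {"turn": 6.9},
  {"turn": 6.9},
  {"turn": 6.9},
  {"turn": 6.9},
  {"turn": 6.9},
  {"turn": 6.9},
  {"turn": 6.9},
  {"turn": 6.9},
  {"turn": 7.0},
])

```text
invalid input at $.rows[0]: expected keys fingers, x, y, z, turn
```

servo_tool([
  {"x": 3.2, "y": -1.7, "z": -0.4},
  {"x": 3.2, "y": -1.7, "z": -0.4},
  {"x": 3.2, "y": -1.7, "z": -0.4},
  {"x": 3.2, "y": -1.7, "z": -0.4},
  {"x": 3.2, "y": -1.7, "z": -0.4},
  {"x": 3.2, "y": -1.7, "z": -0.4},
  {"x": 3.2, "y": -1.7, "z": -0.4},
])

```text
invalid input at $.rows[0]: expected keys fingers, x, y, z, turn
```

servo_tool([
  {"x": 3.3, "y": -1.7, "z": -0.4},
  {"x": 3.3, "y": -1.7, "z": -0.4},
  {"x": 3.3, "y": -1.7, "z": -0.4},
  {"x": 3.3, "y": -1.7, "z": -0.4},
  {"x": 3.3, "y": -1.7, "z": -0.4},
  {"x": 3.3, "y": -1.7, "z": -0.4},
  {"x": 3.3, "y": -1.7, "z": -0.4},
  {},
])

```text
invalid input at $.rows[0]: expected keys fingers, x, y, z, turn
```

```bash
python3 - <<'E'
from h import *
p,d,m=save('wrist','w1')
s=arm.read_state();print(s['position'],s['clock'],s['ee_rot'])
E
```

```text
[263.6710649  566.29312045 230.6196727 ] 0.2 [ 9.76342452e-01 -2.16228924e-01 -8.51500239e-05  6.78933669e-04]
```

View pics/w1.png

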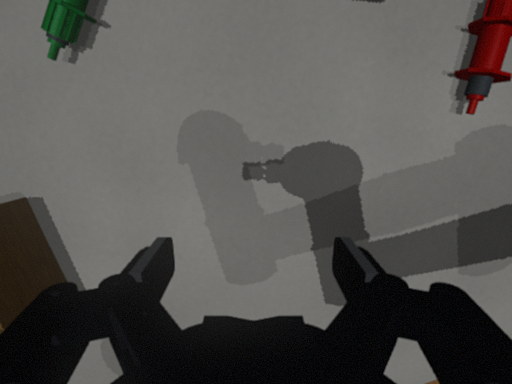

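The picture is unchanged: all three calls were refused because every row needs all five keys.

servo_tool([
  {"x": 0, "y": 0, "z": 0, "fingers": 8.5, "turn": 6.9},
  {"x": 0, "y": 0, "z": 0, "fingers": 8.5, "turn": 6.9},
  {"x": 0, "y": 0, "z": 0, "fingers": 8.5, "turn": 6.9},
  {"x": 0, "y": 0, "z": 0, "fingers": 8.5, "turn": 6.9},
  {"x": 0, "y": 0, "z": 0, "fingers": 8.5, "turn": 6.9},
  {"x": 0, "y": 0, "z": 0, "fingers": 8.5, "turn": 6.9},
  {"x": 0, "y": 0, "z": 0, "fingers": 8.5, "turn": 6.9},
  {"x": 0, "y": 0, "z": 0, "fingers": 8.5, "turn": 6.9},
  {"x": 0, "y": 0, "z": 0, "fingers": 8.5, "turn": 7.0},
])

```text
clock: 0.95
position: [263.7, 566.4, 231.0]
ee_rot: [0.722, -0.692, 0.0, 0.0]
contact_force: [-0.2, -0.0, 0.2]
gripper_width: 84.6
```

servo_tool([
  {"x": 3.2, "y": -1.7, "z": -0.4, "fingers": 8.5, "turn": 0},
  {"x": 3.2, "y": -1.7, "z": -0.4, "fingers": 8.5, "turn": 0},
  {"x": 3.2, "y": -1.7, "z": -0.4, "fingers": 8.5, "turn": 0},
  {"x": 3.2, "y": -1.7, "z": -0.4, "fingers": 8.5, "turn": 0},
  {"x": 3.2, "y": -1.7, "z": -0.4, "fingers": 8.5, "turn": 0},
  {"x": 3.2, "y": -1.7, "z": -0.4, "fingers": 8.5, "turn": 0},
  {"x": 3.2, "y": -1.7, "z": -0.4, "fingers": 8.5, "turn": 0},
])

```text
clock: 1.53
position: [394.1, 347.0, 259.5]
ee_rot: [0.725, -0.689, -0.0, 0.0]
contact_force: [0.7, -0.0, -0.1]
gripper_width: 85.3
```

servo_tool([
  {"x": 3.3, "y": -1.7, "z": -0.4, "fingers": 8.5, "turn": 0},
  {"x": 3.3, "y": -1.7, "z": -0.4, "fingers": 8.5, "turn": 0},
  {"x": 3.3, "y": -1.7, "z": -0.4, "fingers": 8.5, "turn": 0},
  {"x": 3.3, "y": -1.7, "z": -0.4, "fingers": 8.5, "turn": 0},
  {"x": 3.3, "y": -1.7, "z": -0.4, "fingers": 8.5, "turn": 0},
  {"x": 3.3, "y": -1.7, "z": -0.4, "fingers": 8.5, "turn": 0},
  {"x": 3.3, "y": -1.7, "z": -0.4, "fingers": 8.5, "turn": 0},
  {"x": 0, "y": 0, "z": 0, "fingers": 8.5, "turn": 0},
])

```text
clock: 2.2
position: [526.3, 119.4, 287.9]
ee_rot: [0.722, -0.692, 0.001, -0.0]
contact_force: [-0.2, 0.7, -0.3]
gripper_width: 85.1
```

```bash
python3 - <<'E'
from h import *
s=arm.read_state();print(s['position'],s['clock'],s['ee_rot'])
p,d,m=save('wrist','w2')
E
```

```text
[526.2500998  119.41820375 287.85994731] 2.2 [ 7.22267579e-01 -6.91613274e-01  7.82560585e-04 -1.10576288e-04]
```

View pics/w2.png

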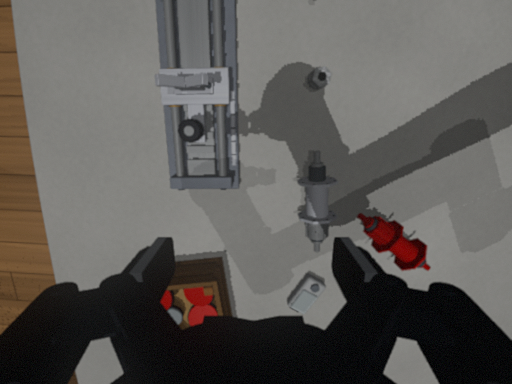

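Wrist view: the knob is at (192,130), the sliding V head at (188,80), the rear hub barrel at (316,200), and the base outer edge near (205,185). Next I take a second, closer view.

servo_tool([
  {"x": 0.4, "y": -2.2, "z": 2.4, "fingers": 8.5, "turn": 0},
  {"x": 0.4, "y": -2.2, "z": 2.4, "fingers": 8.5, "turn": 0},
  {"x": 0.4, "y": -2.2, "z": 2.4, "fingers": 8.5, "turn": 0},
  {"x": 0, "y": -0.8, "z": 1.0, "fingers": 8.5, "turn": 0},
  {"x": 0, "y": 0, "z": 0, "fingers": 8.5, "turn": 0},
])

```text
clock: 2.67
position: [597.7, 115.7, 201.2]
ee_rot: [0.724, -0.69, -0.002, 0.003]
contact_force: [-0.4, 0.2, 0.4]
gripper_width: 84.6
```

```bash
python3 - <<'E'
from h import *
s=arm.read_state();print(s['position'],s['clock'],s['ee_rot'])
p,d,m=save('wrist','w3')
crop('w2',130,0,240,280,2.1,'c3')
crop('w3',100,0,330,290,2.05,'c4')
E
```

```text
[597.69105043 115.66385731 201.22443474] 2.6667 [ 0.72417643 -0.68960509 -0.00164262  0.0032585 ]
```

View pics/c3.png

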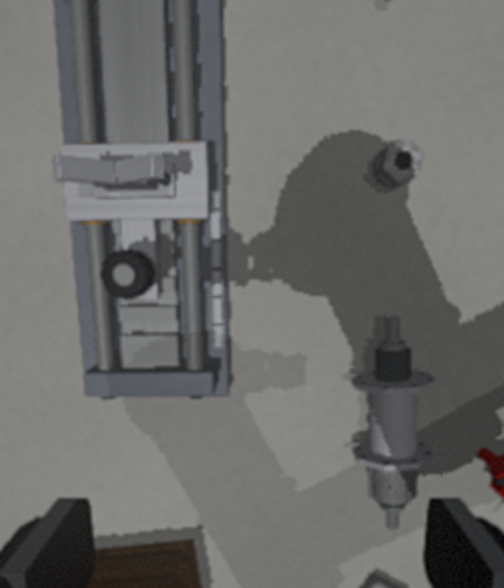

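View pics/c4.png

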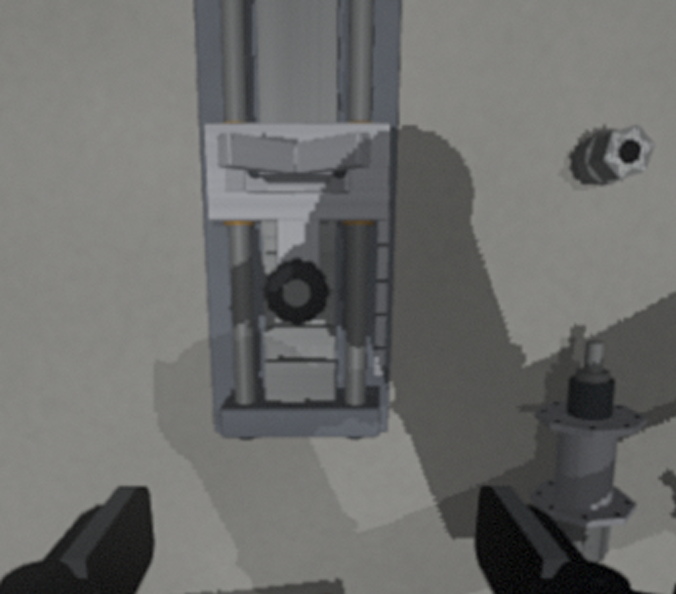

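```bash
python3 - <<'E'
from h import *
_,d2,m2=load('w2');_,d3,m3=load('w3')
A=lambda x,y:(m2,130+x/2.1,y/2.1)
B=lambda x,y:(m3,100+x/2.05,y/2.05)
def t(n,a,b):
    p=tri([A(*a),B(*b)]);print(n,p.round(1),'depth',withd(*(lambda q:(m2,d2,q[1],q[2]))(A(*a))).round(1),withd(*(lambda q:(m3,d3,q[1],q[2]))(B(*b))).round(1));return p
k=t('knobtop',(124,275),(296,290))
t('axA',(389,320),(595,342))
t('flange/cass axB',(393,523),(599,552))
t('barrel',(391,418),(585,465))
t('Vcentre',(108,167),(296,150))
t('carr front L',(68,219),(209,219)); t('carr front R',(207,217),(390,220))
t('outer end plate R corner',(229,394),(387,432));t('outer L',(86,395),(216,436))
# stand long edges from w3
for n,(a,b) in dict(L=((196,20),(216,430)),R=((402,20),(387,430))).items():
    for z in(0,12,40): print(n,z,onz(*B(*a),z).round(1),onz(*B(*b),z).round(1))
E
```

```text
knobtop [606.8  71.3  81.2] depth [604.   71.8  94.5] [606.2  68.5  99.2]
axA [432.4  96.7  32.3] depth [432.8  98.3  33.2] [433.6  94.7  34.6]
flange/cass axB [419.3 229.3  59.7] depth [412.9 254.7  34.2] [411.1 224.8  46.1]
barrel [423.8 171.1  32.5] depth [426.5 166.8  43.8] [431.6 166.7  45.9]
Vcentre [608.1  13.8 111.1] depth [610.5  13.8 100.6] [608.7  10.2  95.5]
carr front L [657.9  38.8  25.1] depth [650.6  40.3  47.6] [653.3  38.8  51. ]
carr front R [560.4  35.2  48.9] depth [560.3  35.8  49.3] [556.1  33.4  17.5]
outer end plate R corner [544.7 165.    4.6] depth [544.7 166.   -1.4] [544.6 166.4   2.3]
outer L [654.7 169.2  12.7] depth [643.7 158.7  45.6] [657.5 174.9   1.5]
L 0 [670.3 -69.6   0. ] [657.8 171.2   0. ]
L 12 [667.9 -65.6  12. ] [655.8 166.9  12. ]
L 40 [662.3 -56.1  40. ] [651.2 156.9  40. ]
R 0 [555.7 -75.3   0. ] [544.3 165.8   0. ]
R 12 [557.2 -71.   12. ] [546.3 161.7  12. ]
R 40 [560.9 -61.1  40. ] [550.8 152.1  40. ]
```

```bash
cat >> h.py <<'E'
def cloud(m,d):
    v,u=np.nonzero(d>0)
    K=np.array([[m['fx'],0,m['cx']],[0,m['fy'],m['cy']],[0,0,1.]])
    q=cv2.undistortPoints(np.stack([u,v],1).astype(float)[:,None],K,np.array([m['k1'],0,0,0.]))[:,0]
    z=d[v,u]; T=np.array(m['pose']); C=np.c_[q*z[:,None],z]
    return C@T[:3,:3].T+T[:3,3],u,v
E
python3 - <<'E'
from h import *
for f in('w2','w3'):
    i,d,m=load(f); P,u,v=cloud(m,d); g=i[v,u].astype(int)
    k=(np.hypot(P[:,0]-606,P[:,1]-69)<25)&(P[:,2]>75)&(P[:,2]<115)
    Q=P[k];print(f,'knob',k.sum(),np.percentile(Q[:,2],[5,25,50,75,95]).round(1),Q.mean(0).round(1),'uv range',u[k].min(),u[k].max(),v[k].min(),v[k].max())
    top=Q[Q[:,2]>np.median(Q[:,2])-3]; (c,r)=cv2.minEnclosingCircle(top[:,:2].astype(np.float32));print('circ',c,r,top.mean(0))
    for n,(x,y,rr) in dict(tongue=(608,50,6),).items():
        k=np.hypot(P[:,0]-x,P[:,1]-y)<rr; print(n,np.median(P[k,2]))
    # dark pixels circle
    k=(P[:,2]>15)&(P[:,2]<75)&(abs(P[:,0]-425)<50)&(P[:,1]>80)&(P[:,1]<260)
    Q=P[k]
    for y in range(85,256,10):
        s=Q[abs(Q[:,1]-y)<5]
        if len(s)>5: print(y,len(s),'x',np.percentile(s[:,0],[3,97]).round(1),'zmax',np.percentile(s[:,2],[90,98]).round(1), 'x of top',s[s[:,2]>np.percentile(s[:,2],85),0].mean().round(1))
    k=(np.abs(P[:,0]-425)<150)&(P[:,2]<10)&(P[:,1]<200); print('floor',np.median(P[k,2]),P[k,2].std())
E
```

```text
w2 knob 481 [82.  93.6 94.6 95.2 95.9] [602.3  70.7  93.2] uv range 178 203 119 142
circ (603.59521484375, 70.7635498046875) 14.429862976074219 [603.46047357  70.85956572  94.69649054]
tongue 49.16599167701369
95 19 x [426.9 434.7] zmax [33.2 33.3] x of top 430.3
105 45 x [425.8 434.6] zmax [33.4 34.2] x of top 429.9
115 96 x [417.8 437.9] zmax [39.8 41.2] x of top 427.2
125 118 x [415.4 440. ] zmax [41.3 42. ] x of top 427.2
135 209 x [398.2 438.7] zmax [48.6 57. ] x of top 414.0
145 216 x [406.9 454.1] zmax [57.4 58.2] x of top 426.4
155 143 x [410.3 440.5] zmax [45.4 46.2] x of top 424.9
165 138 x [409.  439.3] zmax [45.5 46.3] x of top 422.7
175 136 x [407.8 438.6] zmax [45.6 46.4] x of top 421.5
185 136 x [406.4 437.2] zmax [45.5 46. ] x of top 421.3
195 344 x [393.  446.3] zmax [57.1 58.5] x of top 419.0
205 79 x [402.9 448.4] zmax [50.3 56.3] x of top 434.7
215 137 x [400.5 435.7] zmax [46.2 47.6] x of top 419.0
225 139 x [400.3 434.3] zmax [46.2 47.5] x of top 418.9
235 64 x [401.9 432.8] zmax [45.6 47.2] x of top 417.4
245 37 x [408.7 423.4] zmax [37.5 38. ] x of top 415.2
2
[... 432 characters left out ...]
21.2 441.4] zmax [42.4 43.7] x of top 430.4
125 180 x [421.2 441.9] zmax [43.6 44.6] x of top 429.3
135 418 x [400.3 440.5] zmax [56.5 59.9] x of top 423.8
145 321 x [417.3 455.9] zmax [59.9 60.8] x of top 429.7
155 227 x [414.7 442.9] zmax [47.8 48.3] x of top 427.1
165 220 x [414.5 442. ] zmax [47.8 48.7] x of top 425.0
175 212 x [412.6 441. ] zmax [47.9 48.8] x of top 424.7
185 208 x [412.  439.7] zmax [47.7 48.3] x of top 423.2
195 602 x [394.7 449.5] zmax [59.3 60.6] x of top 422.0
205 86 x [409.8 450.5] zmax [48.3 49.9] x of top 424.3
215 153 x [403.2 435.3] zmax [48.1 49.7] x of top 421.7
225 87 x [402.3 424.7] zmax [48.7 49.4] x of top 420.1
floor 1.6857814285277186 0.820802212680756
```

servo_tool([
  {"x": 2.0, "y": -0.2, "z": 1.5, "fingers": 8.5, "turn": 0},
  {"x": 2.0, "y": -0.2, "z": 2.0, "fingers": 8.5, "turn": 0},
  {"x": 0.6, "y": -0.1, "z": 2.0, "fingers": 8.5, "turn": 0},
  {"x": 0, "y": 0, "z": 1.5, "fingers": 8.5, "turn": 0},
  {"x": 0, "y": 0, "z": 0, "fingers": 8.5, "turn": 0},
  {"x": 0, "y": 0, "z": 0, "fingers": 8.5, "turn": 0},
])

```text
clock: 3.22
position: [605.6, 70.5, 136.9]
ee_rot: [0.725, -0.689, 0.0, -0.0]
contact_force: [0.8, 0.9, 0.4]
gripper_width: 85.1
```

```bash
python3 - <<'E'
from h import *
s=arm.read_state();print(s['position'],s['clock'],s['ee_rot'],s['contact_force'])
i,d,m=save('wrist','w4'); P,u,v=cloud(m,d)
k=(np.hypot(P[:,0]-606,P[:,1]-69)<22)&(P[:,2]>85)&(P[:,2]<110)
Q=P[k];print(k.sum(),np.percentile(Q[:,2],[5,50,95]))
top=Q[abs(Q[:,2]-np.median(Q[:,2]))<2]; print(cv2.minEnclosingCircle(top[:,:2].astype(np.float32)),top.mean(0))
k=np.hypot(P[:,0]-608,P[:,1]-46)<4;print('tongue',np.median(P[k,2]))
f=(P[:,2]<15)&(abs(P[:,0]-450)<60)&(P[:,1]<100);print('floor',np.median(P[f,2]))
crop('w4',100,60,320,240,2.4,'c5')
E
```

```text
[605.60730833  70.48249519 136.87385683] 3.2167 [ 7.24809292e-01 -6.88949230e-01  4.80126998e-04 -4.65915228e-04] [0.82635927 0.86034104 0.35156063]
1228 [90.00498872 96.31242704 97.51684274]
((606.9324340820312, 68.83252716064453), 14.344517707824707) [607.18040583  68.57366539  96.45412931]
tongue 50.54946377863075
floor 0.33663963867746816
```

View pics/c5.png

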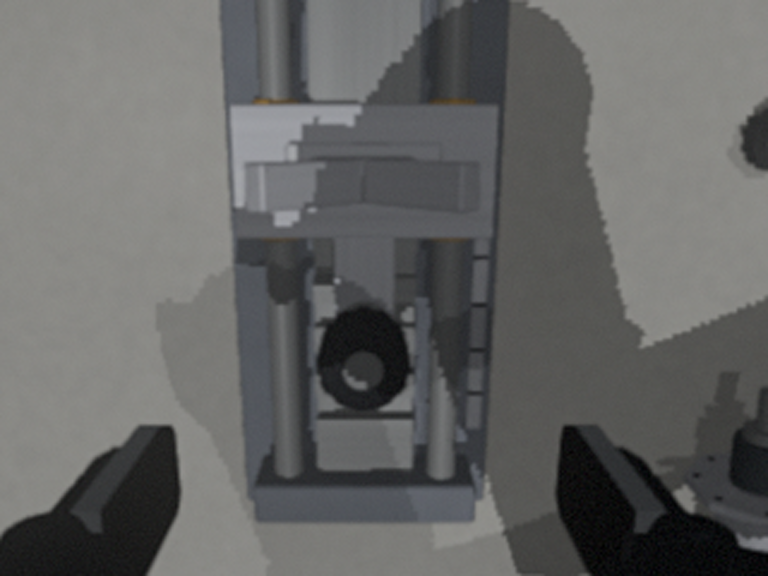

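The crop shows the knob at (363,358), about 1 mm left of mid between the fingers, and the depth agrees: centre (606.9, 68.8), top at z 96.4. I descend and grip.

servo_tool([
  {"x": 0.2, "y": -0.1, "z": 1.5, "fingers": 8.5, "turn": 0},
  {"x": 0, "y": 0, "z": 2.0, "fingers": 8.5, "turn": 0},
  {"x": 0, "y": 0, "z": 2.0, "fingers": 8.5, "turn": 0},
  {"x": 0, "y": 0, "z": 1.2, "fingers": 6.0, "turn": 0},
  {"x": 0, "y": 0, "z": 0.6, "fingers": 5.0, "turn": 0},
  {"x": 0, "y": 0, "z": 0, "fingers": 4.0, "turn": 0},
  {"x": 0, "y": 0, "z": 0, "fingers": 4.0, "turn": 0},
])

```text
clock: 3.85
position: [607.8, 68.6, 63.9]
ee_rot: [0.725, -0.689, 0.001, -0.001]
contact_force: [0.2, -0.5, 1.0]
gripper_width: 40.3
```

```bash
python3 - <<'E'
from h import *
s=arm.read_state();print(s['position'],s['clock'],s['contact_force'])
save('wrist','w5'); crop('w5',100,60,320,240,2.4,'c6')
E
```

```text
[607.84972819  68.56159478  63.93498574] 3.85 [ 0.21963583 -0.48931581  1.01190655]
```

View pics/c6.png

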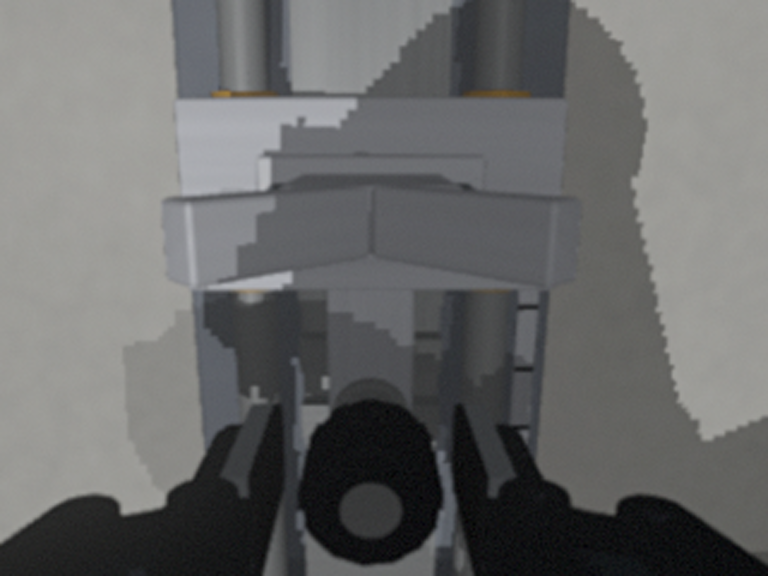

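The crop shows the knob (370,480) centred between the fingers. I close on it.

servo_tool([
  {"x": 0, "y": 0, "z": 0, "fingers": 2.0, "turn": 0},
  {"x": 0, "y": 0, "z": 0, "fingers": 2.0, "turn": 0},
  {"x": 0, "y": 0, "z": 0, "fingers": 2.0, "turn": 0},
  {"x": 0, "y": 0, "z": 0, "fingers": 2.0, "turn": 0},
])

```text
clock: 4.23
position: [607.5, 68.3, 64.2]
ee_rot: [0.725, -0.689, 0.001, -0.001]
contact_force: [-1.6, 1.2, 5.9]
gripper_width: 26.7
```

servo_tool([
  {"x": 0, "y": 0, "z": -0.3, "fingers": 2.0, "turn": 0},
  {"x": 0, "y": 0, "z": -0.4, "fingers": 2.0, "turn": 0},
  {"x": 0, "y": 0, "z": -0.3, "fingers": 2.0, "turn": 0},
  {"x": 0, "y": 0, "z": 0, "fingers": 2.0, "turn": 0},
  {"x": 0, "y": 0, "z": 0, "fingers": 2.0, "turn": 0},
])

```text
clock: 4.65
position: [607.3, 68.2, 71.9]
ee_rot: [0.724, -0.689, 0.0, -0.001]
contact_force: [3.4, 1.9, -8.2]
gripper_width: 26.6
```

```bash
python3 - <<'E'
from h import *
s=arm.read_state();print(s['position'],s['clock'],s['contact_force'],s['gripper_width'])
save('wrist','w6'); crop('w6',100,60,320,240,2.4,'c7')
E
```

```text
[607.27086385  68.23582239  71.88007758] 4.65 [ 3.43251562  1.93846662 -8.21978588] 26.57641494736478
```

View pics/c7.png

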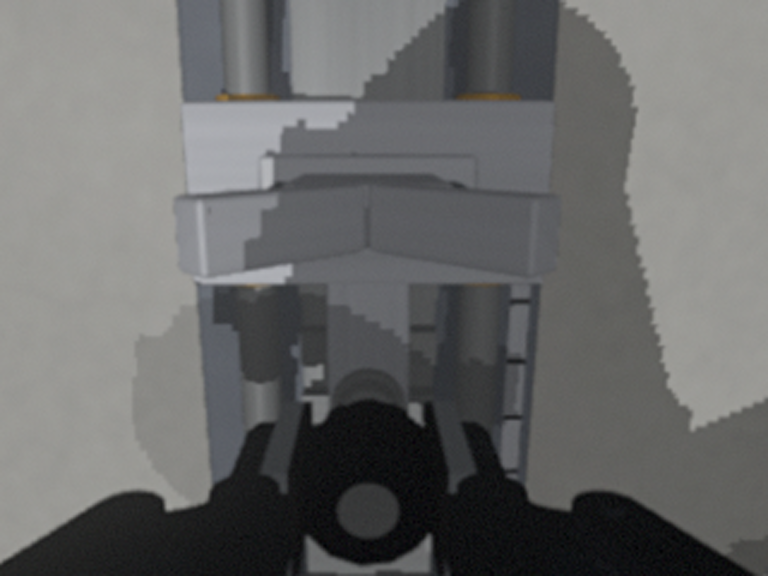

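Held: the knob came up about 8 mm with −8.2 N, which matches the spring. I lift 2 mm more so the pin clears well.

servo_tool([
  {"x": 0, "y": 0, "z": -0.2, "fingers": 2.0, "turn": 0},
  {"x": 0, "y": 0, "z": 0, "fingers": 2.0, "turn": 0},
  {"x": 0, "y": 0, "z": 0, "fingers": 2.0, "turn": 0},
])

```text
clock: 4.95
position: [607.2, 68.2, 74.2]
ee_rot: [0.724, -0.689, 0.0, -0.0]
contact_force: [4.7, 2.9, -8.9]
gripper_width: 26.5
```

servo_tool([
  {"x": -0.3, "y": 0, "z": 0, "fingers": 2.0, "turn": 0},
  {"x": -0.4, "y": 0, "z": 0, "fingers": 2.0, "turn": 0},
  {"x": -0.4, "y": 0, "z": 0, "fingers": 2.0, "turn": 0},
  {"x": -0.4, "y": 0, "z": 0, "fingers": 2.0, "turn": 0},
  {"x": -0.3, "y": 0, "z": 0, "fingers": 2.0, "turn": 0},
  {"x": -0.2, "y": 0, "z": 0, "fingers": 2.0, "turn": 0},
  {"x": 0, "y": 0, "z": 0, "fingers": 2.0, "turn": 0},
  {"x": 0, "y": 0, "z": 0, "fingers": 2.0, "turn": 0},
])

```text
clock: 5.62
position: [606.3, 87.5, 74.3]
ee_rot: [0.724, -0.689, 0.0, -0.0]
contact_force: [4.8, 0.1, -9.9]
gripper_width: 26.3
```

servo_tool([
  {"x": -0.06, "y": 0, "z": 0, "fingers": 2.0, "turn": 0},
  {"x": 0, "y": 0, "z": 0.4, "fingers": 2.0, "turn": 0},
  {"x": 0, "y": 0, "z": 0.4, "fingers": 2.0, "turn": 0},
  {"x": 0, "y": 0, "z": 0.3, "fingers": 2.0, "turn": 0},
  {"x": 0, "y": 0, "z": 0.1, "fingers": 2.0, "turn": 0},
  {"x": 0, "y": 0, "z": 0, "fingers": 2.0, "turn": 0},
  {"x": 0, "y": 0, "z": 0, "fingers": 2.0, "turn": 0},
])

```text
clock: 6.2
position: [606.3, 88.0, 64.2]
ee_rot: [0.725, -0.689, 0.001, -0.0]
contact_force: [1.5, -2.4, 5.0]
gripper_width: 26.7
```

The grip height is back at 64.2 mm with the same +5 N as at the first grip, so the pin looks home. I release, rise and check.

servo_tool([
  {"x": 0, "y": 0, "z": 0, "fingers": 5.0, "turn": 0},
  {"x": 0, "y": 0, "z": 0, "fingers": 5.0, "turn": 0},
  {"x": 0, "y": 0, "z": 0, "fingers": 5.0, "turn": 0},
  {"x": 0, "y": 0, "z": -1.5, "fingers": 6.0, "turn": 0},
  {"x": 0, "y": 0, "z": -2.5, "fingers": 8.0, "turn": 0},
  {"x": 0, "y": 0, "z": -3.5, "fingers": 8.5, "turn": 0},
  {"x": 0, "y": 0, "z": -3.5, "fingers": 8.5, "turn": 0},
  {"x": 0, "y": 0, "z": -3.5, "fingers": 8.5, "turn": 0},
  {"x": 0, "y": 0, "z": 0, "fingers": 8.5, "turn": 0},
  {"x": 0, "y": 0, "z": 0, "fingers": 8.5, "turn": 0},
])

```text
clock: 7.03
position: [606.4, 89.1, 209.7]
ee_rot: [0.724, -0.689, 0.001, -0.002]
contact_force: [0.6, 0.2, -0.9]
gripper_width: 85.0
```

```bash
python3 - <<'E'
from h import *
s=arm.read_state();print(s['position'],s['clock'],s['contact_force'],s['ee_rot'])
i,d,m=save('wrist','w7'); P,u,v=cloud(m,d)
k=(np.hypot(P[:,0]-606,P[:,1]-89)<22)&(P[:,2]>80)&(P[:,2]<115)
Q=P[k];print(k.sum(),np.percentile(Q[:,2],[5,50,95]))
top=Q[abs(Q[:,2]-np.median(Q[:,2]))<2]; print(cv2.minEnclosingCircle(top[:,:2].astype(np.float32)),top.mean(0))
k=np.hypot(P[:,0]-607,P[:,1]-66)<4;print('tongue',np.median(P[k,2]))
f=(P[:,2]<15)&(abs(P[:,0]-480)<40)&(P[:,1]<100);print('floor',np.median(P[f,2]))
crop('w7',100,0,380,290,2.05,'c8')
E
```

```text
[606.41775886  89.05527488 209.6583056 ] 7.0333 [ 0.55327737  0.17739932 -0.94554882] [ 0.72442052 -0.68935467  0.00072733 -0.00212534]
678 [86.0531457  93.22610663 94.62575693]
((603.89404296875, 88.08936309814453), 13.983403205871582) [603.84874023  87.57995968  93.37858203]
tongue 47.467254631151604
floor -1.7867822287911963
```

View pics/c8.png

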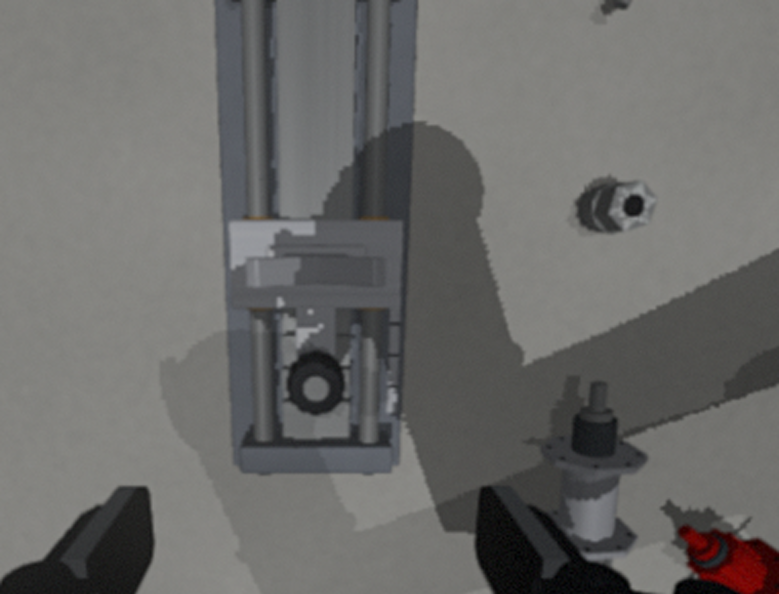

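Knob top minus tongue is 45.8 mm, against 45.9 mm before, so the pin is home. The knob is about 19–20 mm further out. Next I measure the hub: from w2 and w7, and the clearance to the red look-alike.

```bash
python3 - <<'E'
from h import *
_,d2,m2=load('w2')
A=lambda x,y:(m2,130+x/2.1,y/2.1)
a=onz(*A(388,317),32);b=onz(*A(393,527),32);print(a,b,np.degrees(np.arctan2(b[1]-a[1],b[0]-a[0])),np.linalg.norm(b-a),(a+b)/2)
print('red end',onz(m2,361,215,29),'light',onz(m2,308,272,20), 'red c',onz(m2,374,228,29))
i2,d,m=load('w2');P,u,v=cloud(m,d)
r=i2[v,u].astype(int); k=(r[:,2]>100)&(r[:,1]<40)&(r[:,0]<40)&(P[:,2]>5)&(P[:,0]<420)
print(P[k].min(0),P[k].max(0))
# axis fit with top points of axle stub and barrel
k=(P[:,2]>15)&(abs(P[:,0]-425)<50)&(P[:,1]>88)&(P[:,1]<262);Q=P[k]
X=[]
for y0,y1 in((92,106),(112,128),(152,190),(210,232),(252,260)):
    for y in np.arange(y0,y1,2):
        s=Q[abs(Q[:,1]-y)<1.5]
        if len(s)>4:
            t=s[s[:,2]>np.percentile(s[:,2],98)-2.5]; X.append((y,t[:,0].mean()))
X=np.array(X);c=np.polyfit(X[:,0],X[:,1],1);print(c,np.degrees(np.arctan(c[0])),(X[:,1]-np.polyval(c,X[:,0])).round(1))
E
```

```text
[433.46513746  96.40462285  32.        ] [411.91871225 259.27521886  32.        ] 97.53599568451418 164.2896207415691 [422.69192485 177.83992085  32.        ]
red end [347.6203202  194.68496699  29.        ] light [419.74704789 306.74620698  20.        ] red c [322.56331983 216.21319487  29.        ]
[215.75069375 205.4047027   32.37114737] [333.28788392 286.52120759  59.31272728]
[-2.78399687e-01  4.77164778e+02] -15.557185956034749 [-21.6 -19.5 -19.4 -19.2   8.5  20.2  20.4  20.8  20.9  21.2  21.6  21.8
  21.9 -10.1 -10.8 -10.3  -9.5  -7.8  -7.8  -6.8  -9.   -7.3  -8.3  -8.1
  -6.7  -7.1  -6.8  -4.3  -4.2  -4.1  -4.6  -3.2  -1.5  -1.5   1.3  -1.
  -0.1   0.2   1.9   2.5   4.3   2.5   3.    6.1   7.6   7.    7.1]
```

servo_tool([
  {"x": -1.5, "y": 3.0, "z": 0, "fingers": 8.5, "turn": 0},
  {"x": -1.5, "y": 3.0, "z": 0, "fingers": 8.5, "turn": 0},
  {"x": -1.5, "y": 3.0, "z": 0.5, "fingers": 8.5, "turn": 0},
  {"x": -1.5, "y": 3.0, "z": 1.0, "fingers": 8.5, "turn": 0},
  {"x": -1.5, "y": 3.0, "z": 1.5, "fingers": 8.5, "turn": 0},
  {"x": -1.4, "y": 2.8, "z": 2.0, "fingers": 8.5, "turn": 0},
  {"x": 0, "y": 0, "z": 1.0, "fingers": 8.5, "turn": -3.5},
  {"x": 0, "y": 0, "z": 1.0, "fingers": 8.5, "turn": 0},
  {"x": 0, "y": 0, "z": 0, "fingers": 8.5, "turn": 0},
  {"x": 0, "y": 0, "z": 0, "fingers": 8.5, "turn": 0},
])

```text
clock: 7.92
position: [422.7, 167.9, 135.9]
ee_rot: [0.745, -0.667, -0.0, 0.002]
contact_force: [-0.4, -0.7, 0.4]
gripper_width: 85.3
```

```bash
python3 - <<'E'
from h import *
s=arm.read_state();print(s['position'],s['clock'],s['contact_force'],s['ee_rot'], np.degrees(2*np.arctan2(s['ee_rot'][1],s['ee_rot'][0])))
save('wrist','w8')
crop('w8',100,0,380,290,2.05,'c9')
E
```

```text
[422.65033625 167.9293155  135.91610891] 7.9167 [-0.36172469 -0.69782487  0.39441522] [ 7.45086669e-01 -6.66964265e-01 -2.85412491e-04  2.10796896e-03] -83.66662305891064
```

View pics/c9.png

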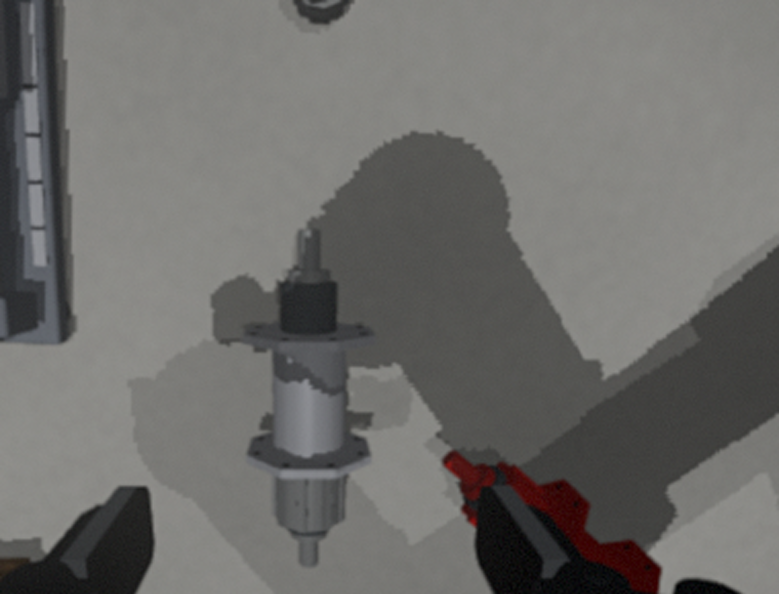

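Picture: axle ends at (312,230) and (309,566), flanges at rows ~335 and ~460, barrel centre ≈(310,400). The red part is at (450,460), clear of the fingers when half open.

```bash
python3 - <<'E'
from h import *
i,d,m=load('w8')
A=lambda x,y:(m,100+x/2.05,y/2.05)
for z in(29,31):
    a=onz(*A(313,231),z);b=onz(*A(308.5,567),z);print(z,a,b,'heading',np.degrees(np.arctan2(b[1]-a[1],b[0]-a[0])),np.linalg.norm(b-a),'mid',(a+b)/2)
P,u,v=cloud(m,d)
f=(P[:,2]<15)&(abs(P[:,0]-480)<40)&(P[:,1]<100);print('floor',np.median(P[f,2]))
k=(P[:,2]>38)&(P[:,2]<80)&(abs(P[:,0]-425)<45)&(P[:,1]>88)&(P[:,1]<262);Q=P[k]
for y in range(140,215,4):
    s=Q[abs(Q[:,1]-y)<2]; print(y,len(s),np.percentile(s[:,2],97).round(1),np.percentile(s[:,0],[2,98]).round(1))
# edges barrel columns in image rows
for row in(370,390,410,430): print(row,i[int(row/2.05),225:280,1].tolist()[:0])
E
```

```text
29 [430.17404856  95.70444527  29.        ] [414.25797153 262.00555688  29.        ] heading 95.46692029954245 167.06101050731274 mid [422.21601004 178.85500107  29.        ]
31 [430.17452517  95.73592433  31.        ] [414.38575561 260.70684796  31.        ] heading 95.46692029954245 165.72474433746402 mid [422.28014039 178.22138614  31.        ]
floor 0.3189696038754164
140 320 59.5 [402.  452.1]
144 110 59.0 [414.7 455.7]
148 131 47.1 [413.3 440.5]
152 142 47.0 [412.9 441. ]
156 133 46.8 [412.3 439.9]
160 139 47.1 [411.8 439.5]
164 135 46.9 [411.3 440. ]
168 131 46.7 [411.2 438.7]
172 130 47.1 [410.8 438.3]
176 128 47.0 [410.6 438. ]
180 123 46.9 [409.7 437.5]
184 128 46.9 [409.3 437.2]
188 126 47.3 [408.7 436.9]
192 271 57.7 [394.6 436.1]
196 373 59.1 [398.  447.7]
200 58 58.6 [426.9 449.9]
204 51 47.8 [409.2 428.3]
208 113 48.0 [407.1 434.9]
212 113 47.8 [407.2 435.6]
370 []
390 []
410 []
430 []
```

servo_tool([
  {"x": -0.15, "y": -0.1, "z": 0, "fingers": 6.0, "turn": 0},
  {"x": 0, "y": 0, "z": 2.0, "fingers": 6.0, "turn": 0},
  {"x": 0, "y": 0, "z": 3.0, "fingers": 6.0, "turn": 0},
  {"x": 0, "y": 0, "z": 3.0, "fingers": 6.0, "turn": 0},
  {"x": 0, "y": 0, "z": 2.5, "fingers": 6.0, "turn": 0},
  {"x": 0, "y": 0, "z": 1.5, "fingers": 6.0, "turn": 0},
  {"x": 0, "y": 0, "z": 0.5, "fingers": 5.5, "turn": 0},
  {"x": 0, "y": 0, "z": 0, "fingers": 5.0, "turn": 0},
  {"x": 0, "y": 0, "z": 0, "fingers": 5.0, "turn": 0},
])

```text
clock: 8.72
position: [425.3, 170.6, 12.9]
ee_rot: [0.745, -0.667, 0.0, -0.001]
contact_force: [1.0, 1.0, -0.4]
gripper_width: 49.8
```

```bash
python3 - <<'E'
from h import *
s=arm.read_state();print(s['position'],s['clock'],s['contact_force'],s['gripper_width'])
save('wrist','w9')
crop('w9',100,0,330,290,2.05,'c10')
E
```

```text
[425.29098191 170.60854818  12.92044323] 8.7167 [ 0.9620454   1.01949755 -0.42735944] 49.78552724925226
```

View pics/c10.png

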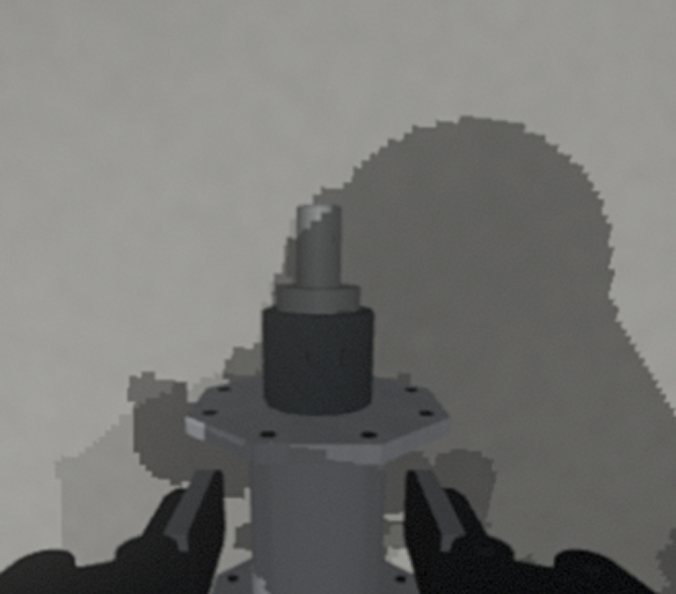

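The barrel (mid 317) is centred between the fingers (mid 314), and the pads are clear of the flanges. I close on it.

servo_tool([
  {"x": 0, "y": 0, "z": 0.25, "fingers": 4.5, "turn": 0},
  {"x": 0, "y": 0, "z": 0, "fingers": 3.0, "turn": 0},
  {"x": 0, "y": 0, "z": 0, "fingers": 2.5, "turn": 0},
  {"x": 0, "y": 0, "z": 0, "fingers": 2.5, "turn": 0},
  {"x": 0, "y": 0, "z": 0, "fingers": 2.5, "turn": 0},
])

```text
clock: 9.18
position: [424.9, 170.5, 10.8]
ee_rot: [0.745, -0.667, 0.0, -0.001]
contact_force: [-1.6, -0.4, 5.6]
gripper_width: 32.7
```

servo_tool([
  {"x": 0, "y": 0, "z": -0.5, "fingers": 2.5, "turn": 0},
  {"x": 0, "y": 0, "z": -1.5, "fingers": 2.5, "turn": 0},
  {"x": 0, "y": 0, "z": -2.0, "fingers": 2.5, "turn": 0},
  {"x": 0, "y": 0, "z": -3.0, "fingers": 2.5, "turn": 0},
  {"x": 0, "y": 0, "z": -3.0, "fingers": 2.5, "turn": 0},
  {"x": 0, "y": 0, "z": -3.0, "fingers": 2.5, "turn": 0},
  {"x": 0, "y": 0, "z": -2.0, "fingers": 2.5, "turn": 0},
  {"x": 0, "y": 0, "z": -1.0, "fingers": 2.5, "turn": 0},
  {"x": 0, "y": 0, "z": 0, "fingers": 2.5, "turn": 0},
  {"x": 0, "y": 0, "z": 0, "fingers": 2.5, "turn": 0},
])

```text
clock: 10.02
position: [423.5, 169.7, 169.2]
ee_rot: [0.745, -0.667, -0.001, 0.0]
contact_force: [-1.1, -0.3, -6.0]
gripper_width: 32.1
```

```bash
python3 - <<'E'
from h import *
s=arm.read_state();print(s['position'],s['clock'],s['contact_force'],s['gripper_width'],s['wrist_torque'],np.degrees(2*np.arctan2(s['ee_rot'][1],s['ee_rot'][0])))
save('wrist','w10');save('scene','s10');save('top','t10')
crop('w10',100,0,330,290,2.05,'c11')
crop('s10',140,100,200,150,4,'c12')
E
```

```text
[423.46959556 169.71105776 169.22487174] 10.0167 [-1.09761798 -0.2522722  -6.03612133] 32.07141304778665 [-0.0119645   0.05096914  0.0031506 ] -83.71385460613963
```

View pics/c11.png

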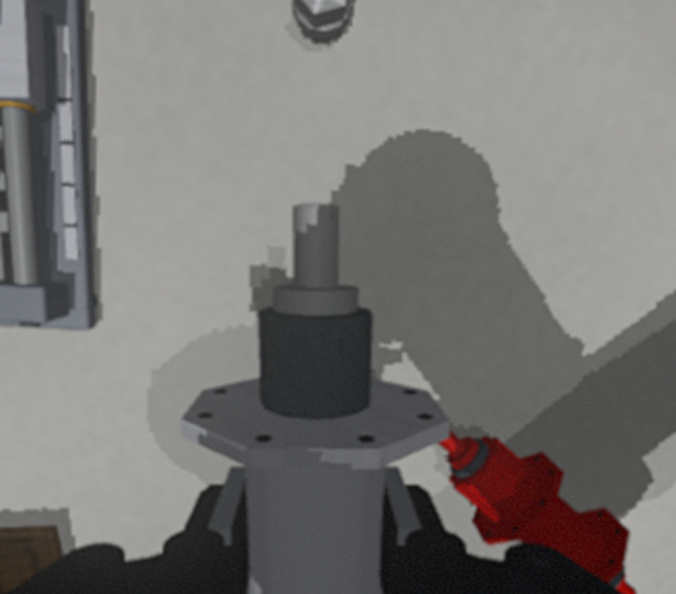

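View pics/c12.png

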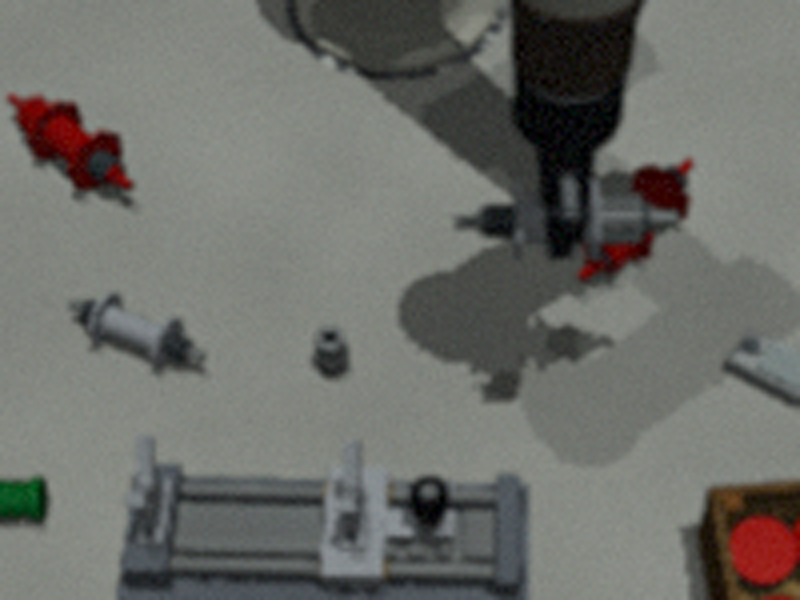

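```bash
python3 - <<'E'
from h import *
from scipy.spatial.transform import Rotation as R
i,d,m=load('w10')
s=arm.read_state();T=s['position'];Rt=R.from_quat(s['ee_rot']).as_matrix()
A=lambda x,y:(m,100+x/2.05,y/2.05)
tip=onz(*A(317,205),T[2]+18.2+2);nut=onz(*A(316,288),T[2]+18.2+8)
print('tip in tool',Rt.T@(tip-T),'nut',Rt.T@(nut-T))
P,u,v=cloud(m,d);Q=(P-T)@Rt
k=(Q[:,2]<0)&(Q[:,2]>-60)&(abs(Q[:,1])<40)&(Q[:,0]>0)&(Q[:,0]<110);Q=Q[k]
for x in range(12,96,5):
    s=Q[(abs(Q[:,0]-x)<2.5)&(abs(Q[:,1])<16)]
    if len(s)>5:
        t=s[s[:,2]<np.percentile(s[:,2],3)+1.2];print(x,len(s),'top z',np.percentile(s[:,2],3).round(1),'ymean of top',t[:,1].mean().round(1),'yrange',np.percentile(s[:,1],[2,98]).round(1))
print('xmax',Q[abs(Q[:,1])<8][:,0].max())
E
```

```text
tip in tool [ 76.19220876   2.07508257 -20.05794602] nut [ 59.35967338   1.83887088 -26.08861901]
12 726 top z -54.3 ymean of top -15.3 yrange [-15.8  15. ]
17 647 top z -35.7 ymean of top 1.2 yrange [-13.6  15.2]
22 294 top z -35.8 ymean of top 1.5 yrange [-11.5  12.6]
27 297 top z -48.2 ymean of top 2.3 yrange [-14.7  15.3]
32 2101 top z -47.8 ymean of top 1.4 yrange [-15.4  15.4]
37 596 top z -31.4 ymean of top 1.3 yrange [-10.8  13.3]
42 611 top z -31.6 ymean of top 1.6 yrange [-10.6  13.3]
47 620 top z -31.6 ymean of top 1.6 yrange [-10.4  13.2]
52 726 top z -31.6 ymean of top 1.5 yrange [-10.8  12.9]
57 526 top z -28.3 ymean of top 1.3 yrange [-7.5 10.2]
62 264 top z -24.0 ymean of top 1.4 yrange [-3.1  6.3]
67 275 top z -23.8 ymean of top 1.4 yrange [-3.5  6.3]
72 263 top z -24.1 ymean of top 1.4 yrange [-3.   6.2]
77 88 top z -23.9 ymean of top 1.4 yrange [-3.   6.1]
xmax 76.17614366133779
```

The axle lies parallel to the tool's x (constant offset and height). It is 19 mm behind the TCP, with the tip at x=+76.2, so the hub middle is at about x=−6.3. I carry it to hover over the seats.

servo_tool([
  {"x": 0, "y": 0, "z": 0, "fingers": 2.5, "turn": 3.45},
  {"x": 1.4, "y": -1.1, "z": 0, "fingers": 2.5, "turn": 0},
  {"x": 2.8, "y": -2.2, "z": 0, "fingers": 2.5, "turn": 0},
  {"x": 2.8, "y": -2.2, "z": 0, "fingers": 2.5, "turn": 0},
  {"x": 2.8, "y": -2.2, "z": 0, "fingers": 2.5, "turn": 0},
  {"x": 2.8, "y": -2.2, "z": 0, "fingers": 2.5, "turn": 0},
  {"x": 2.8, "y": -2.2, "z": 0, "fingers": 2.5, "turn": 0},
  {"x": 2.8, "y": -2.2, "z": 0, "fingers": 2.5, "turn": 0},
  {"x": 2.8, "y": -2.2, "z": 0, "fingers": 2.5, "turn": 0},
  {"x": 1.7, "y": -1.3, "z": 0, "fingers": 2.5, "turn": 0},
])

```text
clock: 11.0
position: [615.0, -50.4, 167.3]
ee_rot: [0.724, -0.69, -0.001, 0.001]
contact_force: [-0.0, 0.2, -5.7]
gripper_width: 32.5
```

servo_tool([
  {"x": 0, "y": 0, "z": 1.0, "fingers": 2.5, "turn": 0},
  {"x": 0, "y": 0, "z": 1.0, "fingers": 2.5, "turn": 0},
  {"x": 0, "y": 0, "z": 0.7, "fingers": 2.5, "turn": 0},
  {"x": 0, "y": 0, "z": 0, "fingers": 2.5, "turn": 0},
  {"x": 0, "y": 0, "z": 0, "fingers": 2.5, "turn": 0},
  {"x": 0, "y": 0, "z": 0, "fingers": 2.5, "turn": 0},
])

```text
clock: 11.5
position: [613.6, -46.8, 143.2]
ee_rot: [0.725, -0.689, 0.0, -0.0]
contact_force: [0.1, -0.1, -4.0]
gripper_width: 32.3
```

```bash
python3 - <<'E'
from h import *
s=arm.read_state();print(s['position'],s['clock'],s['contact_force'],s['gripper_width'],np.degrees(2*np.arctan2(s['ee_rot'][1],s['ee_rot'][0])),s['ee_rot'])
save('wrist','w11');save('scene','s11');save('top','t11')
np.save('pics/w11_s.npy',np.r_[s['position'],s['ee_rot']])
crop('w11',100,0,330,290,2.3,'c13')
crop('s11',140,160,180,120,4.4,'c14')
E
```

```text
[613.63058765 -46.7764396  143.1606147 ] 11.5 [ 0.08363266 -0.12903197 -3.99792014] 32.348214429499635 -87.02884870268788 [ 7.25201028e-01 -6.88537144e-01  2.45267052e-04 -1.00154648e-04]
```

View pics/c13.png

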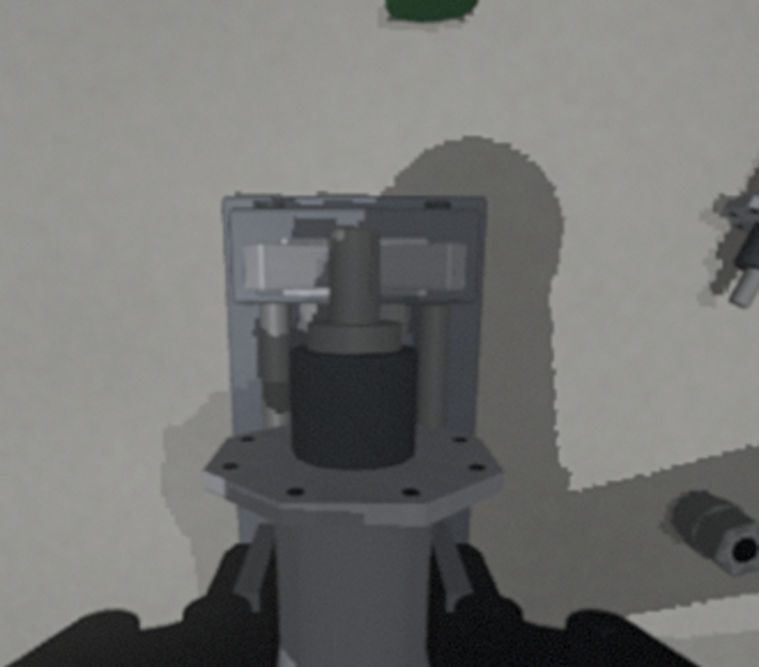

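View pics/c14.png

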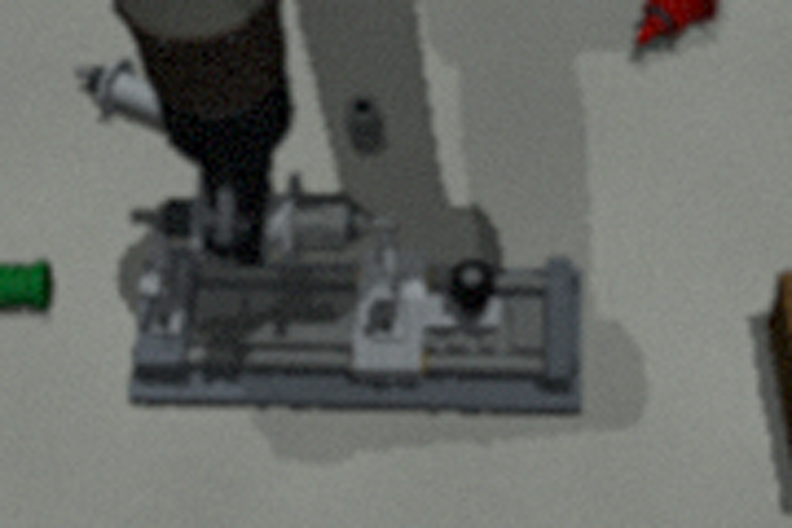

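```bash
python3 - <<'E'
from h import *
from scipy.spatial.transform import Rotation as R
i,d,m=load('w11');s=np.load('pics/w11_s.npy');T=s[:3];Rt=R.from_quat(s[3:]).as_matrix()
A=lambda x,y:(m,100+x/2.3,y/2.3)
P,u,v=cloud(m,d);Q=(P-T)@Rt;Z=P[:,2]
k=(Z>108)&(Z<128)&(Q[:,0]>40)&(Q[:,0]<110)&(abs(Q[:,1])>9)&(abs(Q[:,1])<30)
H=Q[k];print(k.sum(),'x',np.percentile(H[:,0],[1,5,50,95,99]).round(1),'y',H[:,1].min(),H[:,1].max(),'z',np.percentile(Z[k],[5,50,95]))
h=k&(Z>118);print('tops: y',Q[h,1].min(),Q[h,1].max(),'x',np.percentile(Q[h,0],[1,99]), Z[h].max())
for sgn in(-1,1):
    kk=k&(Q[:,1]*sgn>9); 
    L=Q[kk]; print(sgn,'x',np.percentile(L[:,0],[2,98]).round(1), 'V-line fit z vs y', np.polyfit(L[:,1],L[:,2],1))
for c in((250,241),(250,293),(460,244),(460,297)): print(c,(Rt.T@(onz(*A(*c),120)-T)).round(1))
ax=(Q[:,2]<-15)&(Q[:,2]>-40)&(Q[:,0]>63)&(Q[:,0]<85)&(abs(Q[:,1])<10)
print('axle',Q[ax].min(0),Q[ax].max(0),np.percentile(Q[ax][:,2],10),Q[ax][Q[ax][:,2]<np.percentile(Q[ax][:,2],30)].mean(0))
print('tip',Rt.T@(onz(*A(355,230),T[2]+20)-T),'nutface',Rt.T@(onz(*A(354,325),T[2]+27)-T))
# stand edges heading check
for z in (0,):
  for a,b in (((225,215),(237,420)),):
    pa=onz(*A(*a),z);pb=onz(*A(*b),z);print(np.degrees(np.arctan2(pb[1]-pa[1],pb[0]-pa[0])))
E
```

```text
1227 x [64.4 64.9 70.3 75.2 75.6] y -27.501719275847485 29.976973383856006 z [109.5136364  117.28773138 121.51722461]
tops: y -27.05997836883134 29.892832619785363 x [64.52952228 75.54798237] 123.35799209876029
-1 x [64.5 75.6] V-line fit z vs y [ 0.62514246 37.91157054]
1 x [64.5 75.5] V-line fit z vs y [-0.7191002  41.65517181]
(250, 241) [ 76.2 -25.1  23.2]
(250, 293) [ 63.2 -25.6  23.2]
(460, 244) [75.5 28.7 23.2]
(460, 297) [62.1 29.3 23.2]
axle [ 63.0643282   -4.02225202 -24.66289898] [ 76.50744065   5.93061488 -17.13177747] -23.493694817485533 [ 70.12002212   1.12789752 -23.37241277]
tip [ 76.34345112   1.56374447 -19.98412934] nutface [ 59.22102416   1.35131919 -26.98775724]
93.47035308885829
```

The axle and the fixed V head are aligned to within 0.3 mm across. The head centre is at x=70 and the locknut has about 4–5 mm of clearance. I shift 0.6 mm inward and descend to about 6 mm above the seat.

servo_tool([
  {"x": 0.06, "y": 0, "z": 0.8, "fingers": 2.5, "turn": 0},
  {"x": 0, "y": 0, "z": 1.2, "fingers": 2.5, "turn": 0},
  {"x": 0, "y": 0, "z": 1.0, "fingers": 2.5, "turn": 0},
  {"x": 0, "y": 0, "z": 1.0, "fingers": 2.5, "turn": 0},
  {"x": 0, "y": 0, "z": 0.7, "fingers": 2.5, "turn": 0},
  {"x": 0, "y": 0, "z": 0.4, "fingers": 2.5, "turn": 0},
  {"x": 0, "y": 0, "z": 0, "fingers": 2.5, "turn": 0},
  {"x": 0, "y": 0, "z": 0, "fingers": 2.5, "turn": 0},
])

```text
clock: 12.32
position: [613.9, -48.2, 91.7]
ee_rot: [0.725, -0.689, 0.0, 0.0]
contact_force: [0.4, -0.2, -4.7]
gripper_width: 32.2
```

```bash
python3 - <<'E'
from h import *
s=arm.read_state();print(s['position'],s['clock'],s['contact_force'],s['wrist_torque'])
save('wrist','w12');save('scene','s12')
crop('w12',100,0,330,290,2.3,'c15')
crop('s12',140,160,180,120,4.4,'c16')
E
```

```text
[613.91558584 -48.24655706  91.74196804] 12.3167 [ 0.37682497 -0.16045361 -4.66313319] [-0.07086399  0.00313343  0.02558473]
```

View pics/c15.png

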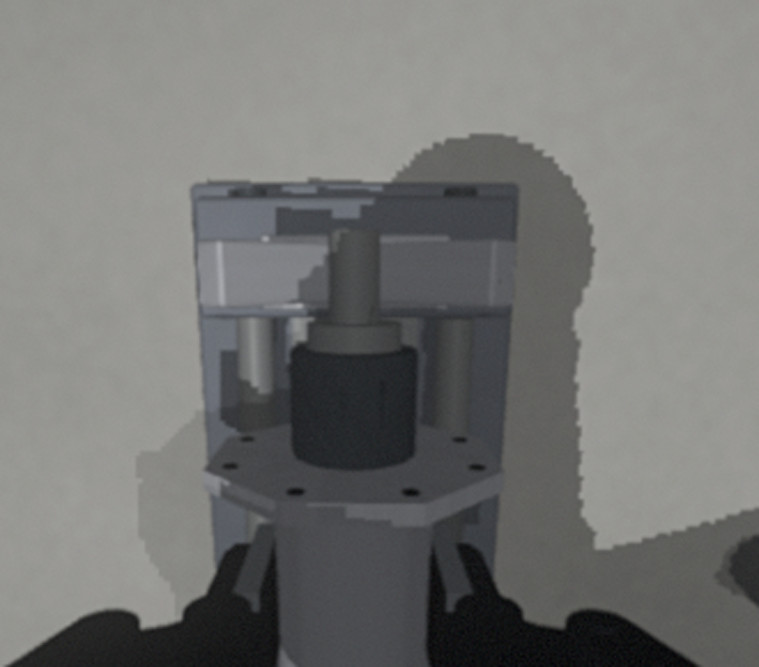

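View pics/c16.png

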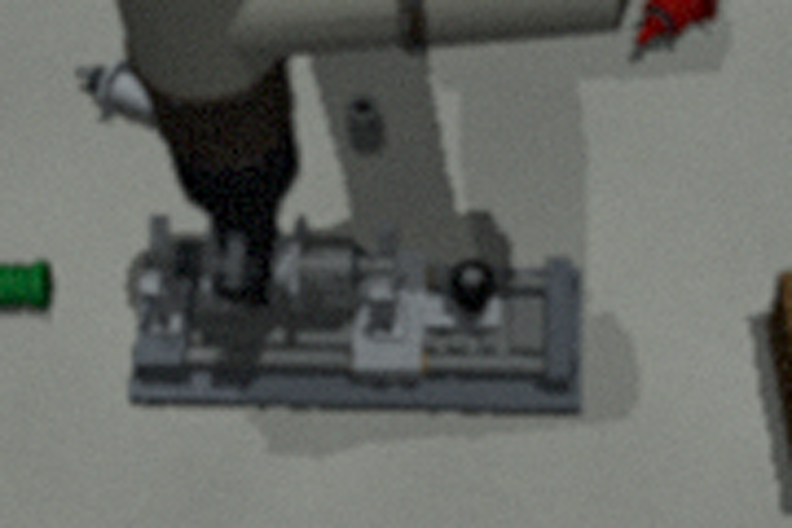

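The axle (355,270) sits centred between the V arms (200–512), and the locknut (row 325) is clear of the head's inner edge (row 310). The scene view shows both ends inside the heads. I lower slowly.

servo_tool([
  {"x": 0, "y": 0, "z": 0.2, "fingers": 2.5, "turn": 0},
  {"x": 0, "y": 0, "z": 0.15, "fingers": 2.5, "turn": 0},
  {"x": 0, "y": 0, "z": 0, "fingers": 2.5, "turn": 0},
  {"x": 0, "y": 0, "z": 0, "fingers": 2.5, "turn": 0},
])

```text
clock: 12.75
position: [613.6, -48.2, 88.4]
ee_rot: [0.725, -0.689, -0.0, 0.0]
contact_force: [0.1, -0.0, -4.8]
gripper_width: 32.4
```

servo_tool([
  {"x": 0, "y": 0, "z": 0.1, "fingers": 2.5, "turn": 0},
  {"x": 0, "y": 0, "z": 0, "fingers": 2.5, "turn": 0},
  {"x": 0, "y": 0, "z": 0, "fingers": 2.5, "turn": 0},
])

```text
clock: 13.0
position: [613.7, -48.2, 87.4]
ee_rot: [0.725, -0.689, 0.0, 0.0]
contact_force: [-0.1, 0.1, -4.1]
gripper_width: 32.1
```

servo_tool([
  {"x": 0, "y": 0, "z": 0.1, "fingers": 2.5, "turn": 0},
  {"x": 0, "y": 0, "z": 0, "fingers": 2.5, "turn": 0},
  {"x": 0, "y": 0, "z": 0, "fingers": 2.5, "turn": 0},
])

```text
clock: 13.25
position: [613.7, -48.2, 87.2]
ee_rot: [0.725, -0.689, 0.0, -0.0]
contact_force: [-3.7, 0.4, 2.5]
gripper_width: 32.2
```

servo_tool([
  {"x": 0, "y": 0, "z": 0.05, "fingers": 2.5, "turn": 0},
  {"x": 0, "y": 0, "z": 0, "fingers": 2.5, "turn": 0},
  {"x": 0, "y": 0, "z": 0, "fingers": 2.5, "turn": 0},
])

```text
clock: 13.5
position: [613.8, -48.2, 87.1]
ee_rot: [0.725, -0.689, 0.0, -0.0]
contact_force: [-4.7, 0.8, 5.2]
gripper_width: 32.5
```

Contact: the vertical force went from −4.5 to +5 N at the expected height. There is a slight −x side load, so I ease 0.5 mm that way and then open.

servo_tool([
  {"x": 0, "y": 0.05, "z": 0, "fingers": 2.5, "turn": 0},
  {"x": 0, "y": 0, "z": 0, "fingers": 2.5, "turn": 0},
  {"x": 0, "y": 0, "z": 0, "fingers": 3.6, "turn": 0},
  {"x": 0, "y": 0, "z": 0, "fingers": 4.2, "turn": 0},
  {"x": 0, "y": 0, "z": 0, "fingers": 5.2, "turn": 0},
  {"x": 0, "y": 0, "z": 0, "fingers": 6.0, "turn": 0},
  {"x": 0, "y": 0, "z": 0, "fingers": 6.0, "turn": 0},
  {"x": 0, "y": 0, "z": 0, "fingers": 6.0, "turn": 0},
])

```text
clock: 14.17
position: [613.3, -48.2, 85.6]
ee_rot: [0.725, -0.689, 0.0, -0.0]
contact_force: [0.2, -0.9, 0.3]
gripper_width: 60.1
```

```bash
python3 - <<'E'
from h import *
s=arm.read_state();print(s['position'],s['clock'],s['contact_force'],s['wrist_torque'])
save('wrist','w13')
crop('w13',100,0,330,290,2.3,'c17')
E
```

```text
[613.32886456 -48.21437558  85.62856214] 14.1667 [ 0.23875582 -0.88567784  0.33200124] [-0.04874997  0.02757458  0.0185122 ]
```

View pics/c17.png

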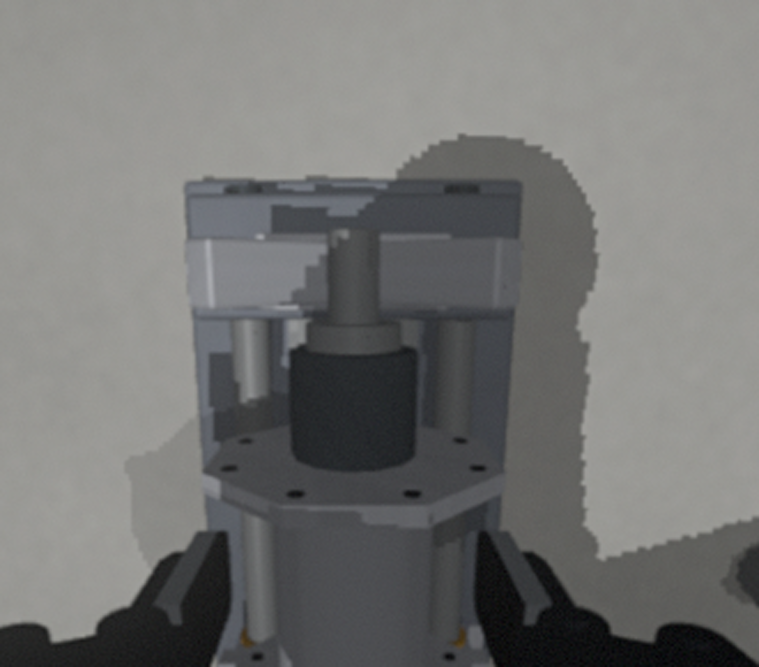

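The hub rests level with the fingers clear on both sides (230 and 478, barrel 275–430). I retract straight up, then move back and look.

servo_tool([
  {"x": 0, "y": 0, "z": -1.0, "fingers": 6.0, "turn": 0},
  {"x": 0, "y": 0, "z": -2.0, "fingers": 6.0, "turn": 0},
  {"x": 0, "y": 0, "z": -3.0, "fingers": 6.0, "turn": 0},
  {"x": 0, "y": 0, "z": -3.5, "fingers": 6.0, "turn": 0},
  {"x": 0, "y": 0, "z": -3.5, "fingers": 6.0, "turn": 0},
  {"x": 0, "y": 0, "z": -3.5, "fingers": 6.0, "turn": 0},
  {"x": -2.5, "y": 0, "z": -2.5, "fingers": 6.0, "turn": 0},
  {"x": -3.5, "y": 0, "z": 0, "fingers": 6.0, "turn": 0},
  {"x": -3.0, "y": 0, "z": 0, "fingers": 6.0, "turn": 0},
  {"x": 0, "y": 0, "z": 0, "fingers": 6.0, "turn": 0},
])

```text
clock: 15.05
position: [608.6, 45.7, 277.4]
ee_rot: [0.726, -0.688, 0.0, -0.002]
contact_force: [-0.4, -0.4, -0.3]
gripper_width: 59.8
```

servo_tool([
  {"x": 0, "y": 0, "z": 0, "fingers": 6.0, "turn": 0},
  {"x": 0, "y": 0, "z": 0, "fingers": 6.0, "turn": 0},
  {"x": 0, "y": 0, "z": 0, "fingers": 6.0, "turn": 0},
])

```text
clock: 15.3
position: [608.6, 40.8, 276.0]
ee_rot: [0.724, -0.689, 0.0, 0.0]
contact_force: [0.4, 0.4, 0.7]
gripper_width: 59.7
```

```bash
python3 - <<'E'
from h import *
s=arm.read_state();print(s['position'],s['clock'],s['contact_force'])
i,d,m=save('wrist','w14');save('scene','s14')
crop('w14',100,0,330,290,2.3,'c18')
crop('s14',140,160,180,120,4.4,'c19')
P,u,v=cloud(m,d)
sy=np.array([-.0496,.9988]);sx=np.array([.9988,.0496])
o=np.array([612.5,-42.3])
a=(P[:,:2]-o)@sy;b=(P[:,:2]-o)@sx;Z=P[:,2]
k=(abs(b)<20)&(Z>75)&(Z<145)&(abs(a)<140)
for x in list(range(-86,90,6))+[85,97,103,109,115]:
    t=k&(abs(a-x)<1.5)
    if t.sum()>5:
        zz=np.percentile(Z[t],97);tt=t&(Z>zz-1);print(x,t.sum(),'ztop',zz.round(1),'b',b[tt].mean().round(1))
f=(Z<15)&(P[:,0]<520)&(P[:,0]>440);print('floor',np.median(Z[f]))
E
```

```text
[608.61302698  40.84375407 275.96934526] 15.3 [0.35328348 0.36711425 0.68641865]
-80 87 ztop 117.2 b 7.7
-74 126 ztop 117.1 b 14.8
-68 192 ztop 115.3 b 1.8
-62 37 ztop 114.9 b -1.3
-56 76 ztop 117.6 b -1.1
-50 74 ztop 117.8 b -1.1
-44 70 ztop 118.0 b 0.4
-38 50 ztop 134.7 b 2.4
-32 95 ztop 122.2 b -0.7
-26 90 ztop 121.9 b -0.8
-20 90 ztop 122.1 b -0.6
-14 92 ztop 122.2 b -0.6
-8 90 ztop 122.1 b -0.2
-2 89 ztop 122.3 b -0.2
4 83 ztop 122.1 b -0.6
10 86 ztop 122.0 b -0.1
16 93 ztop 122.2 b -1.3
22 89 ztop 134.3 b 0.8
28 93 ztop 122.3 b 0.0
34 91 ztop 122.6 b 0.3
40 78 ztop 123.1 b 2.2
46 91 ztop 122.7 b 1.5
52 84 ztop 122.8 b 2.4
58 50 ztop 116.9 b -0.9
64 29 ztop 114.2 b -1.4
70 157 ztop 116.2 b 1.4
76 90 ztop 116.5 b 6.2
82 17 ztop 115.3 b -1.1
115 9 ztop 89.9 b -0.3
floor -0.25619934236357267
```

View pics/c18.png

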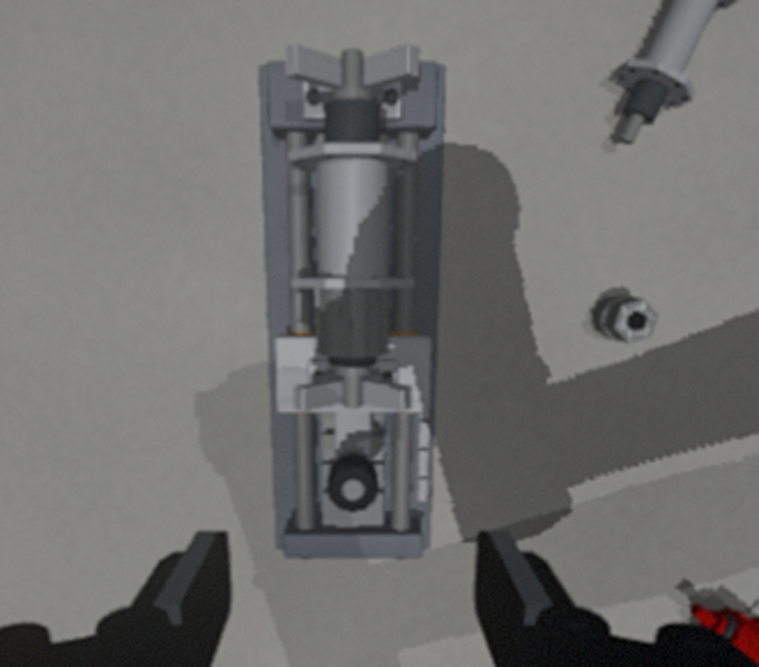

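View pics/c19.png

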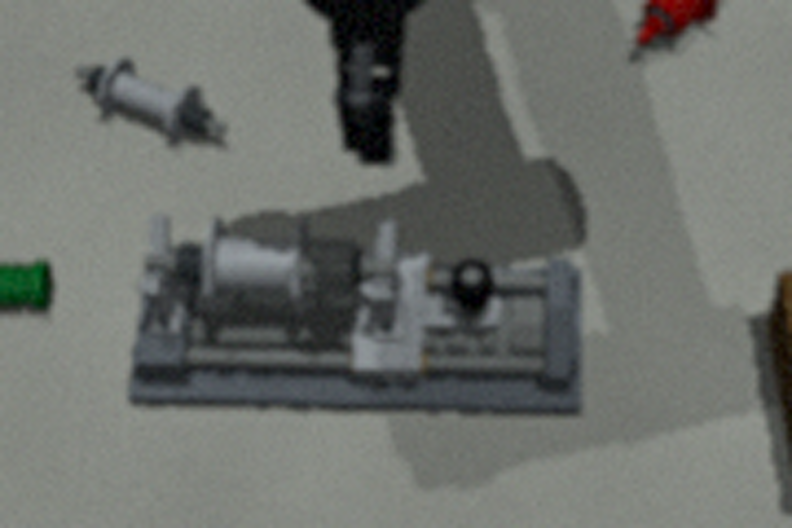

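```bash
python3 - <<'E'
from h import *
i,d,m=load('w14');P,u,v=cloud(m,d)
k=(np.hypot(P[:,0]-606,P[:,1]-88.5)<20)&(P[:,2]>80)&(P[:,2]<115);Q=P[k]
t=Q[abs(Q[:,2]-np.median(Q[:,2]))<2];print(np.median(Q[:,2]),cv2.minEnclosingCircle(t[:,:2].astype(np.float32)))
k=(np.hypot(P[:,0]-606,P[:,1]-106)<4);print('bar',np.median(P[k,2]))
k=(np.hypot(P[:,0]-607,P[:,1]-67)<4);print('tongue',np.percentile(P[k,2],[20,50,80]))
A=lambda x,y:(m,100+x/2.3,y/2.3)
a=onz(*A(351.5,50),108);b=onz(*A(354,406),108);h=(a+b)/2;print(a,b,h,np.degrees(np.arctan2(b[1]-a[1],b[0]-a[0])))
fh=onz(*A(352,62),112);print('fixed head rows',onz(*A(295,47),120),onz(*A(295,78),120),'sliding',onz(*A(303,378),120),onz(*A(303,408),120))
print(arm.read_state()['clock'],arm.read_state()['joint_vel'].round(3))
arm.job_done()
E
```

```text
95.19007074267975 ((605.5405883789062, 88.75656127929688), 13.99457836151123)
bar 92.66081677178715
tongue [48.77463729 49.26247469 50.36774871]
[ 615.3930758  -123.84416712  108.        ] [606.21601055  39.24995479 108.        ] [610.80454318 -42.29710616 108.        ] 93.22055280301713
fixed head rows [ 639.58286834 -120.20625444  120.        ] [ 639.22635057 -107.93217233  120.        ] sliding [631.86935988  23.91764685 120.        ] [631.46049083  38.84310719 120.        ]
15.4 [-0.     0.001  0.     0.001  0.001 -0.   ]
the job is handed in; nothing more can be done
```

The rear hub now lies in both V heads with the sliding post one notch out, and I handed the job in at 15.4 s. I pulled the knob up about 10 mm (about −9 N, as the spring should give), slid the carriage out, and lowered the pin into the next slot. I then gripped the longer grey hub by its barrel, lowered it until the heads took its weight, released it and retracted.

Last checks:
- **Pin and carriage:** the knob top stands 45.9 mm above its tongue, the same as before with the pin home. The knob has moved about 20 mm outward.
- **Hub height and position:** the barrel top is at 122.1 mm, so the axle is at about 105 mm. Along the rods, its middle is about at the mid-point of the seats.
- **Hub angle:** it measures 0.4° off the rods, against the 1.7° allowed.
- **Clear of the robot:** the gripper is well away from everything, and nothing else looks moved in the last pictures. I did not measure the other items.

**Disagreements:** separate wrist-camera views differed by up to about 3 mm, and one depth reading meant for the index bar came out at 93 mm, so I did not use it. At contact there was also a side load of about 5 N, which I eased before opening the fingers.

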